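# Lift a half-sole out from under the drying basket with a spatula and seat it in the jig

### The job

Pick up the red-handled spatula by its handle, slide its blade under the brown half-sole drying beneath the wire basket and lift the sole out on the blade, without the hand touching the sole or hitting the basket or its stand. Set the sole down gently on the two rails of the blue jig, flat and square between the yellow side stops with its straight edge within a centimetre of the yellow end stop, letting the blade sink into the channel between the rails and drawing it out backwards. Then lay the spatula back flat on the black mat along its length, and leave the mug, glue pot, green shoe last and tin where they stand.

Things in the scene. Friction and masses are not known exactly. Their poses are not given: they have to be found in the camera images.
- spatula: Offset steel spatula, red handle, 0.15 kg, starts flat on the mat. Origin: centre of the flat blade's underside; x points to the blade's free front edge, z up. Blade 100 (x) x 40 (y) x 2.5 mm, x -50 to +50. An 8 mm round neck rises from the blade's rear (x -46, z 5) via (x -60, z 10) to the handle (x -88, z 52)
- spatula_grip (a point): centre of the spatula's red handle, 105 mm behind and 55 mm above the spatula's origin, same axes. The handle is a straight bar parallel to the blade: 40 mm long (x), 20 mm wide (y), 26 mm high (z)
- sole: Brown rigid half-sole, 110 (x) x 90 (y) x 8 mm, 0.14 kg. Origin: underside, mid length. x points to the straight back edge (x +55). Underside flat from x -20 to +55; from x -20 the toe (narrowing to 48 mm) bends up at 14 degrees: gap of 8 mm under its tip (x -55). Starts on the dryer's plate, toe to the open front, back edge 10 to 25 mm from the fence
- sole_heel (a point): middle of the sole's straight back edge, 55 mm from the sole's origin in +x and 4 mm up. A blade pushed under the toe may slide the sole until this edge meets the fence
- dryer: Fixed drying stand; origin: centre of its underside, on the table; +x points from its open front to its back. White plate 180 (x) x 190 (y) mm, flat top at z 40 mm. Steel back fence along y, face at x +70 mm, 14 mm high above the plate. 6 mm posts at x -90 and +85, y +-88 mm carry a wire basket above
- dryer_basket (a point): middle of the lower front wire of the basket: dryer x -90, y 0, z 135 mm, 95 mm above the plate. Front wire wall from here up to z 205 mm; basket bottom runs level from here to dryer x +85. With 85 mm of blade under the sole at the fence the handle's centre is 20 mm in front of this wall, so the hand must lean back about 35 degrees from vertical (fingers pointing down and towards dryer +x)
- jig: Fixed blue jig; origin: centre of its underside, on the table; the blade enters along +x from the open -x side. Base 8 mm thick, x -64 to +71, y +-64 mm. Two aluminium rails along x (x -42 to +58), tops at z 28 mm, at |y| 30 to 46: channel 60 mm wide, 20 mm deep. Yellow side stops (x -4 to +40), inner faces at y +-50 mm; yellow end stop, face at x +59; stops reach z 42 mm
- jig_seat (a point): midway between the side stops at the height of the rail tops, axes as the jig; the sole's origin belongs here, its x along the jig's (the back edge is then 4 mm short of the end stop)
- mat: Fixed black rubber mat, 210 (x) x 80 (y) x 4 mm. Origin: centre of its underside; x along its length, the spatula's x points the same way at the start. The spatula's origin starts about 40 mm from the mat's centre towards mat +x
- mug: white mug, 85 mm high, 76 mm across, handle at its +y; origin: centre of its base; to be left alone
- gluepot: amber glass glue jar, 100 mm high, 70 mm across; origin: centre of its base; to be left alone
- last: green shoe last, 220 (x) x 60 (y) x 82 mm high; origin: centre of its underside; to be left alone
- tin: brass-coloured wax tin with a white lid, 45 mm high, 68 mm across; origin: centre of its base; to be left alone
Mind the look-alikes: they are no part of the job. Of the things like the mat, leave any that is purple; of the rest the smaller one is meant.

How it is judged:
On the way, in this order (a step that is already met when the one before it is completed fails the run):
1. the sole is carried clear of the drying plate on the blade alone (contact force between spatula and sole above 0.4 N and contact force between sole and dryer below 0.01 N and contact force between sole and jig below 0.01 N and angle between sole's own z axis and vertical below 0.35 rad and height (world z) of sole above 0.045 m), for 0.2 s.
2. the sole lies seated in the jig and the blade is off it (x of sole_heel in the frame of jig_seat between 0.046 and 0.064 m and y of sole in the frame of jig_seat between -0.007 and 0.007 m and angle between the x axis of sole and the x axis of jig, either way round below 0.12 rad and angle between sole's own z axis and vertical below 0.05 rad and z of sole in the frame of jig_seat between -0.003 and 0.004 m and contact force between spatula and sole below 0.01 N), for 0.2 s.
At the end, for the whole second after the job is handed in: Sole flat on the jig rails, centred within 7 mm between side stops, square within 7 deg, straight edge within 13 mm of the end stop, spatula off it; spatula at rest flat on the mat, blade centre within 35 mm of its long centre line and within 90 mm of its centre along it, aligned within 23 deg (all of step 2 and linear speed of each of sole, spatula below 0.02 m/s and angle between spatula's own z axis and vertical below 0.08 rad and x of spatula in the frame of mat between -0.09 and 0.09 m and y of spatula in the frame of mat between -0.035 and 0.035 m and z of spatula in the frame of mat below 0.01 m and angle between the x axis of spatula and the x axis of mat, either way round below 0.4 rad); the robot touches nothing.
It fails at once if the hand or arm touches the sole (contact force between any of the fingers, the arm and sole above 0.5 N).
It fails at once if the hand or arm hits the dryer or its basket (over 5 N) (contact force between any of the fingers, the arm and dryer above 5 N).
It fails at once if the sole is tipped over (more than 45 degrees) (angle between sole's own z axis and vertical above 0.785 rad).
It fails at once if the sole is slammed onto the jig (over 25 N) (contact force between sole and jig above 25 N).
It fails at once if the mug, glue pot, last or tin is shifted by more than 15 mm or tipped (distance of any of mug, gluepot, last, tin from where it was at the start of the episode above 0.015 m or angle between any of mug, gluepot, last, tin's own z axis and vertical above 0.3 rad).
It also fails if it takes over 53 s, if anything falls off the work surface, if the arm or the gripper's body presses on something with over 40 N, if the wrist force passes 120 N, or if a joint passes its speed limit or range.

### The arm

A 7-joint arm with a two-finger parallel gripper is mounted at the origin on the work surface. World frame = base frame: x ahead of the robot, y to its left, z up, the work surface at z = 0. Lengths are in m, angles in rad, forces in N, time in s.
With the tool pointing down it reaches from about 0.35 to 0.9 m from the base axis. Payload 8.1 kg.
Tool frame: the origin (TCP) lies at the very end of the fingers, on their centre line; the grasp point (between the pads) lies 19 mm behind it; z points along the fingers, y is the line along which they close (so a half turn about z gives the same grasp; the last joint's range is limited). The gripper opens to 92 mm and grips with 3 to 60 N. Pads are 19 mm wide; open, the fingers measure 130 mm over their backs; the gripper's body (75 mm by 190 mm) begins 47 mm behind the grasp point.
Start: joints at [-1.292, 0.434, 0.025, 1.573, -0.012, 1.134, -0.075], TCP at [0.233, 0.58, 0.227] pointing down, gripper open.
Joint ranges: [-2.62, 2.62], [-0.44, 2.09], [-1.27, 1.32], [0.08, 2.57], [-1.32, 4.46], [0.12, 2], [-2.74, 2.74]. Speed limits (rad/s): [2.22, 2.22, 3.01, 3.01, 3.14, 3.14, 3.14].

### API

Orientations are given as a rotation vector (axis times angle).
In Python, from cell import arm gives the robot as it stands.
- The arm moves only by the tool carry_out, never from a script. Its argument "commands" is a list of rows, each a list of 7 numbers: the opening, from 0 (shut) to 1 (fully open), then the shift along the tool's x, y, z each as a share of 0.025 m, from -1 to 1, then the turn, a rotation vector about the tool's x, y, z each as a share of 0.1 rad, from -1 to 1. A call has 1 to 8 rows; each row shifts and turns the commanded pose from where the row before left it, along the tool's axes as they then stand; what a row does not reach is not made up. A row lasts 1/10 s, in which the tool goes at most 50 mm and 8.59 degrees, less where a joint would pass 70% of its speed; a pose out of reach is approached as far as the arm can. A call with a number of a shift or a turn outside -1 to 1 is refused whole. A call with a gripper value outside its range is refused whole. The fingers move at their own pace and stop on an object; "squeeze" is the grip in N (left out, the last holds). Time passes only in rows, so rows that do not move let the fingers close. It gives the time, the measured TCP pose, the force, the opening and the grip force at its end, in the units of the state.
- arm.observe(): the state, without advancing time (a new reading comes with each control period).
- arm.get_image(name): name is "scene" or "top" or "wrist"; returns a dict with "pixels" (400x640x3 uint8, red, green, blue), "range_z" (400x640 float32, m along the optical axis (not along the pixel's ray), 0 where there is no reading), "mtx" (3x3 intrinsics, pixels), "k1" (the pictures are not rectified: a ray, as slopes to the right and down, at radius r is drawn at 1 + k1 r^2 times it, then the intrinsics apply), "R" (3x3) and "t" (3): a world point X has camera coordinates R X + t; the wrist camera has in their place "tool_from_camera" (4x4, takes a point from camera to tool coordinates, whose origin is the TCP and whose axes are the flange's). Camera axes: x right, y down, z forward; pixel columns grow to the right and rows downward; lengths in m; the calibration is good to about 2 mm. A picture is of the moment at which its call begins: read the wrist's pose just before it.
- arm.sign_off(): hands the job in; it is judged then, once.
The state is a dict: "clock": time; "joints": joint angles; "dq": joint speeds; "joint_efforts": joint torques, N m; "position": TCP position; "ee_rot": TCP orientation; "force": force on the tool from outside, world axes, zero at the start; "ft_torque": the same for the moment, N m; "width": opening from 0.0 (shut) to 1.0 (fully open); "gripper_force": force on a finger pad.
Only numpy, scipy, OpenCV 4.12 (cv2) and the standard library are available. Lean on these libraries where they do the work, as an engineer would, in place of code of your own. Each camera call takes 0.05 s, during which the arm holds its last target. There are 200 camera calls.

## Working session

There is one attempt and no reset: what is moved stays moved. The work goes in short steps, Python scripts to look and compute and a tool call to move; the robot and the scene stay as the last step left them, time stands still between calls to the robot, and variables do not carry over. Pictures are saved under pics/ and viewed, at most 10 in all, crops included, and the job is handed in when it is done.

Besides the shell and the picture viewer there is one more tool, called after "Request:" as name([rows], argument=value, ...), one row to a line, values as JSON. carry_out: Moves the arm, as the interface text tells. Shift numbers are shares of 0.025 m and turn numbers shares of 0.1 rad, none past 1 either way. Its arguments: {"type":"object","properties":{"commands":{"type":"array"},"squeeze":{"type":"number"}},"required":["commands"]}

```bash
ls; mkdir -p pics
python3 - <<'E'
from cell import arm
import cv2,numpy as np
s=arm.observe();print(s)
for n in("scene","top"):
    d=arm.get_image(n);cv2.imwrite(f"pics/{n}.png",d["pixels"][:,:,::-1]);np.savez(f"/tmp/{n}.npz",**d)
    print(n,d["mtx"],d["k1"],d["R"],d["t"],(d["range_z"]>0).mean())
d=arm.get_image("wrist");np.savez("/tmp/wrist.npz",**d);print(d["tool_from_camera"],d["mtx"],d["k1"])
E
```

```text
pics
{'clock': 0.0, 'joints': array([-1.29161911,  0.43525474,  0.02497825,  1.57407806, -0.01159746,
        1.13397466, -0.07511931]), 'dq': array([ 1.24741879e-03,  2.78440470e-04,  1.33722483e-03, -6.28561013e-04,
       -2.64295374e-04, -1.24815422e-04,  2.03361450e-05]), 'joint_efforts': array([ 1.91792526e-03, -6.67863679e+01,  9.86019820e-01, -3.14459789e+01,
       -6.03620592e-02,  4.28409234e-02,  1.50014048e-04]), 'position': array([0.23272774, 0.57952078, 0.22593266]), 'ee_rot': array([-5.96172837e-01, -3.08435172e+00,  2.45428429e-03]), 'force': array([-0.48451474,  0.32381241, -0.55304486]), 'ft_torque': array([ 0.03918   ,  0.00801528, -0.02228364]), 'gripper_force': 0.0, 'width': 0.997409289429318}
scene [[482.92482239   0.         317.01220926]
 [  0.         482.92482239 206.37297377]
 [  0.           0.           1.        ]] 0.05164932418150973 [[-0.42390101  0.90564198 -0.01097918]
 [ 0.70177141  0.32076442 -0.63610304]
 [-0.57255988 -0.27734959 -0.77152601]] [ 0.26477764 -0.31501649  1.74251964] 0.99607421875
top [[511.4216       0.         322.98747909]
 [  0.         511.4216     200.67516698]
 [  0.           0.           1.        ]] -0.03232786796345759 [[-0.02274006 -0.99969672 -0.00945306]
 [-0.9830181   0.02408091 -0.18192177]
 [ 0.18209423  0.00515562 -0.98326757]] [-0.01253503  0.5583315   1.58885199] 0.9958359375
[[ 6.01978708e-04 -9.57716744e-01 -2.87712140e-01  7.78492342e-02]
 [ 9.99999684e-01  4.27253929e-04  6.70080436e-04 -5.93180515e-04]
 [-5.18821111e-04 -2.87712453e-01  9.57716699e-01 -1.57380466e-01]
 [ 0.00000000e+00  0.00000000e+00  0.00000000e+00  1.00000000e+00]] [[300.34377801   0.         317.52942661]
 [  0.         300.34377801 194.78895286]
 [  0.           0.           1.        ]] -0.03520630557152195
```

View pics/scene.png

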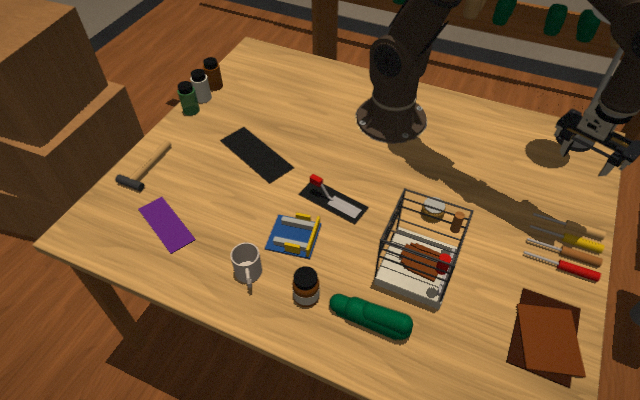

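View pics/top.png

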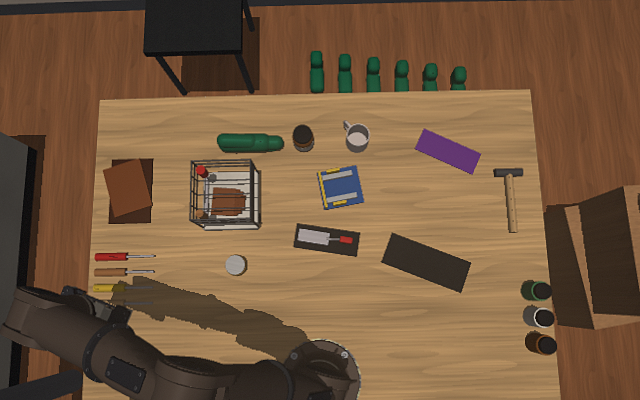

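Candidates. For the spatula: red/steel tool on the small black mat, top (325,238). Look-alikes are the red screwdriver (125,257) and the red item on the basket (201,171). For the mat: small black (327,240), large black (426,262), purple (448,151). I choose the small black one. For the sole: brown under the basket (228,203). The leather sheets at (130,190) are the look-alike. Next is one close crop.

```bash
cat > h.py <<'E'
import numpy as np,cv2
from scipy.spatial.transform import Rotation as Ro
def rays(d,uv):
    uv=np.atleast_2d(np.asarray(uv,float)); K=d["mtx"]; k=float(d["k1"])
    p=(uv-[K[0,2],K[1,2]])/[K[0,0],K[1,1]]; q=p.copy()
    for _ in range(20): q=p/(1+k*(q**2).sum(1,keepdims=True))
    return np.c_[q,np.ones(len(q))]
def pose(d,s=None):
    "world_from_camera R,t"
    if "R" in d: R=d["R"]; return R.T,-R.T@d["t"]
    T=d["tool_from_camera"]; W=Ro.from_rotvec(s["ee_rot"]).as_matrix()
    return W@T[:3,:3],W@T[:3,3]+s["position"]
def plane(d,uv,z,s=None):
    R,t=pose(d,s); r=rays(d,uv)@R.T; return t+r*((z-t[2])/r[:,2])[:,None]
def depth(d,uv,s=None):
    R,t=pose(d,s); uv=np.atleast_2d(np.asarray(uv)).astype(int)
    return t+(rays(d,uv)*d["range_z"][uv[:,1],uv[:,0]][:,None])@R.T
def proj(d,X,s=None):
    R,t=pose(d,s); c=(np.atleast_2d(X)-t)@R; q=c[:,:2]/c[:,2:]; q=q*(1+float(d["k1"])*(q**2).sum(1,keepdims=True))
    return q*[d["mtx"][0,0],d["mtx"][1,1]]+d["mtx"][:2,2]
def cloud(d,s=None):
    v,u=np.mgrid[0:400,0:640]; uv=np.c_[u.ravel(),v.ravel()]
    return depth(d,uv,s).reshape(400,640,3)
def load(n): return dict(np.load(f"/tmp/{n}.npz"))
E
python3 - <<'E'
from h import *
a=load("top")["pixels"][130:270,180:380,::-1]; b=load("scene")["pixels"][165:345,240:480,::-1]
a=cv2.resize(a,(560,392),interpolation=cv2.INTER_CUBIC);b=cv2.resize(b,(600,450),interpolation=cv2.INTER_CUBIC)
cv2.imwrite("pics/c1.png",np.clip(b*1.3,0,255));
a=load("top")["pixels"][130:270,180:380,::-1];cv2.imwrite("pics/c2.png",np.clip(1.4*cv2.resize(a,(800,560),interpolation=cv2.INTER_CUBIC),0,255))
for n in("top","scene"):
    d=load(n);C=cloud(d);hsv=cv2.cvtColor(d["pixels"],cv2.COLOR_RGB2HSV)
    H,S,V=hsv[...,0],hsv[...,1],hsv[...,2];X,Y,Z=C[...,0],C[...,1],C[...,2]
    def rep(l,m):
        m=m&(X>.2)&(X<1)&(abs(Y)<.7); P=C[m]
        if len(P): print(n,l,len(P),P.mean(0).round(4),np.percentile(P,[3,97],axis=0).round(3).tolist())
    rep("red",((H<5)|(H>175))&(S>180)&(V>90)&(Y<.15)&(Y>-.3))
    rep("blue",(H>100)&(H<120)&(S>120)&(V>60))
    rep("yellow",(H>22)&(H<32)&(S>190)&(V>120)&(Y<.2)&(Y>-.3))
    rep("purple",(H>130)&(H<150)&(S>100))
    rep("tablez",(abs(X-.5)<.02)&(abs(Y+.3)<.3))
E
```

```text
top red 69 [ 0.4277 -0.0924  0.0932] [[0.421, -0.11, 0.063], [0.441, -0.076, 0.076]]
top blue 801 [ 0.6098 -0.0947  0.008 ] [[0.548, -0.148, -0.002], [0.672, -0.033, 0.013]]
top yellow 26 [ 0.5999 -0.0318  0.0387] [[0.548, -0.082, 0.032], [0.664, -0.015, 0.045]]
top purple 1360 [ 0.7246 -0.4476  0.0073] [[0.664, -0.539, -0.005], [0.787, -0.357, 0.01]]
top tablez 2185 [ 0.5001 -0.2998 -0.0018] [[0.481, -0.582, -0.009], [0.519, -0.018, 0.006]]
scene red 58 [ 0.4359 -0.0914  0.0735] [[0.425, -0.108, 0.068], [0.445, -0.075, 0.079]]
scene blue 719 [ 0.623  -0.0936  0.01  ] [[0.577, -0.147, 0.005], [0.681, -0.021, 0.015]]
scene yellow 162 [ 0.6107 -0.0412  0.0435] [[0.552, -0.091, 0.039], [0.671, -0.012, 0.048]]
scene purple 1504 [ 0.7191 -0.4154  0.0168] [[0.437, -0.536, 0.002], [0.794, -0.338, 0.096]]
scene tablez 1766 [ 0.5    -0.2849  0.0023] [[0.481, -0.581, -0.002], [0.519, -0.015, 0.007]][ WARN:0@0.235] global loadsave.cpp:1063 imwrite_ Unsupported depth image for selected encoder is fallbacked to CV_8U.
```

View pics/c1.png

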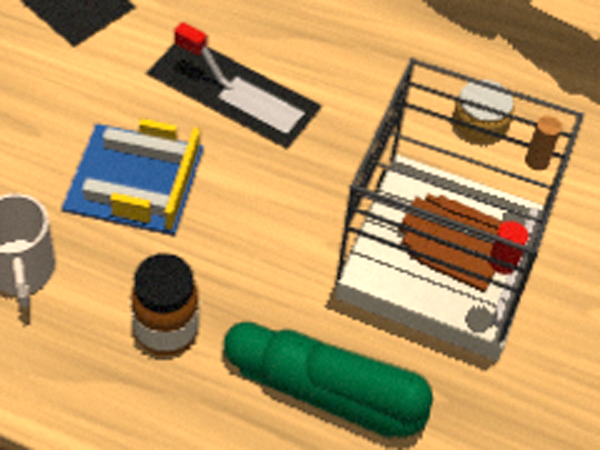

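View pics/c2.png

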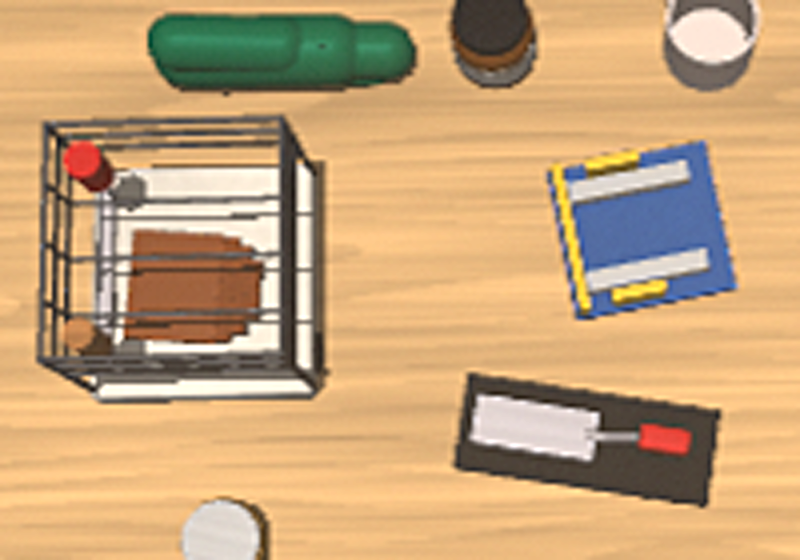

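The crops show the following:
- **Spatula:** on the small black mat, blade to the left and red handle at c2 (665,438).
- **Dryer:** open front to the right (+y is its back), fence at c2 x≈105.
- **Sole:** back edge from (133,230) to (124,338), toe on the right.
- **Jig:** end stop on the left, channel open to the right.

Run:
```python
from h import *
t=load("top");s=load("scene")
T=lambda p:(np.array(p)+.5)/4-.5+[180,130]
S=lambda p:(np.array(p)+.5)/2.5-.5+[240,165]
def mm(n,a): print(n,(a*1000).round().tolist())
def frame(n,c):
    c=c[:,:2];ctr=c.mean(0);print(n,"ctr",(ctr*1000).round(1),"sides",[round(float(np.linalg.norm(c[i]-c[(i+1)%4])*1000)) for i in range(4)],"dirs",[round(float(np.degrees(np.arctan2(*(c[(i+1)%4]-c[i])[::-1]))),1) for i in range(4)])
frame("mat top",plane(t,T([(470,373),(720,410),(705,506),(456,468)]),.004))
frame("mat sc",plane(s,S([(148,72),(176,40),(320,107),(289,147)]),.004))
frame("blade top",plane(t,T([(474,393),(602,412),(596,461),(470,444)]),.0065))
frame("blade sc",plane(s,S([(232,78),(306,116),(292,133),(218,95)]),.0065))
frame("jig top",plane(t,T([(548,170),(705,140),(737,290),(580,320)]),.008))
frame("jig sc",plane(s,S([(97,124),(203,145),(176,235),(63,209)]),.008))
frame("handle top",plane(t,T([(643,424),(692,429),(689,452),(640,448)]),.072))
mm("sole back top",plane(t,T([(133,230),(124,338),(245,240),(245,336)]),.048))
mm("sole back sc",plane(s,S([(529,210),(490,290)]),.048))
mm("plate top",plane(t,T([(98,402),(312,396),(322,162),(105,165)]),.04))
mm("plate sc",plane(s,S([(331,293),(498,350),(395,160),(545,205)]),.04))
mm("front lower?top wire",plane(t,T([(282,116),(322,376)]),.205))
# triangulate handle
m=[]
for d in(t,s):
    h=cv2.cvtColor(d["pixels"],cv2.COLOR_RGB2HSV);k=((h[...,0]<6)|(h[...,0]>174))&(h[...,1]>150)&(h[...,2]>70)
    C=cloud(d);k&=(abs(C[...,1]+.09)<.05)&(abs(C[...,0]-.43)<.05)
    v,u=np.nonzero(k);m.append((u.mean(),v.mean()))
(Ra,ta),(Rb,tb)=pose(t),pose(s);ra=(rays(t,m[0])@Ra.T)[0];rb=(rays(s,m[1])@Rb.T)[0]
A=np.c_[ra,-rb];x=np.linalg.lstsq(A,tb-ta,rcond=None)[0];print(m,(ta+ra*x[0]),(tb+rb*x[1]))
C=cloud(t);P=C[np.ix_(range(188,205),range(206,224))];
```

```text
mat top ctr [438.2 -34. ] sides [207, 79, 204, 79] dirs [-99.9, 169.2, 80.0, -9.1]
mat sc ctr [443.  -32.5] sides [64, 210, 74, 209] dirs [172.4, 82.6, -8.7, -100.0]
blade top ctr [448.4   8.1] sides [106, 40, 103, 42] dirs [-99.9, 171.6, 81.0, -5.3]
blade sc ctr [451.4  11.1] sides [108, 32, 107, 33] dirs [80.2, -10.0, -99.3, 172.1]
jig top ctr [610.5 -83.6] sides [133, 130, 131, 129] dirs [-80.3, -170.3, 99.6, 10.5]
jig sc ctr [613.6 -80.4] sides [132, 131, 134, 128] dirs [100.6, 11.4, -80.6, -169.6]
handle top ctr [430.  -95.2] sides [38, 18, 38, 19] dirs [-97.2, 170.7, 83.9, -8.7]
sole back top [[612.0, 330.0, 48.0], [523.0, 336.0, 48.0], [601.0, 239.0, 48.0], [523.0, 238.0, 48.0]]
sole back sc [[499.0, 346.0, 48.0], [614.0, 336.0, 48.0]]
plate top [[473.0, 358.0, 40.0], [474.0, 186.0, 40.0], [667.0, 178.0, 40.0], [669.0, 356.0, 40.0]]
plate sc [[682.0, 187.0, 40.0], [673.0, 363.0, 40.0], [489.0, 191.0, 40.0], [479.0, 360.0, 40.0]]
front lower?top wire [[661.0, 186.0, 205.0], [467.0, 156.0, 205.0]]
[(np.float64(345.7831325301205), np.float64(239.40963855421685)), (np.float64(315.59183673469386), np.float64(179.80612244897958))] [ 0.43067081 -0.09461358  0.05979519] [ 0.43074899 -0.09481304  0.05981106]
```

```bash
cat > plan.py <<'E'
from h import *
def cmdrows(p0,rv0,p1,R1,n,dec=3):
    "constant tool-frame row, repeated n times, that takes pose 0 to pose 1"
    R0=Ro.from_rotvec(rv0) if not isinstance(rv0,Ro) else rv0
    w=(R0.inv()*R1).as_rotvec()/n
    M=sum((R0*Ro.from_rotvec(i*w)).as_matrix() for i in range(n))
    v=np.linalg.solve(M,np.asarray(p1)-p0)
    return np.r_[v/.025,w/.1].round(dec)
def tool(yaw,tilt):
    "tool x along horizontal yaw (deg), z down, then leaned so fingers point down and towards yaw by tilt deg"
    c,s=np.cos(np.radians(yaw)),np.sin(np.radians(yaw)); f=np.array([c,s,0]);u=np.array([0,0,1.]);a=np.radians(tilt)
    z=-u*np.cos(a)+f*np.sin(a); x=f*np.cos(a)+u*np.sin(a); y=np.cross(z,x)
    return Ro.from_matrix(np.c_[x,y,z])
E
python3 - <<'E'
from plan import *
from cell import arm
s=arm.observe()
p=s["position"];R=Ro.from_rotvec(s["ee_rot"]);print(R.as_matrix().round(3))
p1=p+[0,0,.1];print(cmdrows(p,R,p1,R,4))
print(cmdrows(p1,R,[.55,.20,.33],tool(90,0),24))
E
```

```text
[[-0.928  0.373 -0.   ]
 [ 0.373  0.928 -0.001]
 [-0.    -0.001 -1.   ]]
[-0.    -0.001 -1.     0.     0.     0.   ]
[-0.872  0.067 -0.006 -0.     0.     0.495]
```

Request:
carry_out([
  [1,0,0,-1,0,0,0],
  [1,0,0,-1,0,0,0],
  [1,0,0,-1,0,0,0],
  [1,0,0,-1,0,0,0],
])

```text
clock: 0.55
position: [0.2328, 0.5797, 0.3274]
ee_rot: [-0.596, -3.084, 0.001]
force: [0.5, 0.5, 0.2]
width: 1.002
gripper_force: 0.0
```

Request:
carry_out([
  [1,-0.872,0.067,0,0,0,0.495],
  [1,-0.872,0.067,0,0,0,0.495],
  [1,-0.872,0.067,0,0,0,0.495],
  [1,-0.872,0.067,0,0,0,0.495],
  [1,-0.872,0.067,0,0,0,0.495],
  [1,-0.872,0.067,0,0,0,0.495],
  [1,-0.872,0.067,0,0,0,0.495],
  [1,-0.872,0.067,0,0,0,0.495],
])

```text
clock: 1.35
position: [0.3887, 0.4988, 0.3267]
ee_rot: [1.198, 2.904, -0.0]
force: [-0.0, -0.3, 0.4]
width: 0.998
gripper_force: 0.0
```

Request:
carry_out([
  [1,-0.872,0.067,0,0,0,0.495],
  [1,-0.872,0.067,0,0,0,0.495],
  [1,-0.872,0.067,0,0,0,0.495],
  [1,-0.872,0.067,0,0,0,0.495],
  [1,-0.872,0.067,0,0,0,0.495],
  [1,-0.872,0.067,0,0,0,0.495],
  [1,-0.872,0.067,0,0,0,0.495],
  [1,-0.872,0.067,0,0,0,0.495],
])

```text
clock: 2.15
position: [0.4995, 0.3651, 0.3267]
ee_rot: [-1.745, -2.612, -0.0]
force: [-0.3, -0.2, -0.3]
width: 1.003
gripper_force: 0.0
```

Request:
carry_out([
  [1,-0.872,0.067,0,0,0,0.495],
  [1,-0.872,0.067,0,0,0,0.495],
  [1,-0.872,0.067,0,0,0,0.495],
  [1,-0.872,0.067,0,0,0,0.495],
  [1,-0.872,0.067,0,0,0,0.495],
  [1,-0.872,0.067,0,0,0,0.495],
  [1,-0.872,0.067,0,0,0,0.495],
  [1,-0.872,0.067,0,0,0,0.495],
])

```text
clock: 2.95
position: [0.5502, 0.1988, 0.3267]
ee_rot: [-2.225, -2.218, -0.0]
force: [-0.0, -0.2, 0.2]
width: 1.003
gripper_force: 0.0
```

Request:
carry_out([
  [1,0,0,0,0,0,0],
  [1,0,0,0,0,0,0],
])

```text
clock: 3.15
position: [0.5501, 0.2001, 0.3269]
ee_rot: [-2.222, -2.221, -0.001]
force: [0.6, 1.2, -0.3]
width: 1.0
gripper_force: 0.0
```

Run:
```python
from plan import *
from cell import arm
s=arm.observe();d=arm.get_image("wrist");np.savez("/tmp/w1.npz",**d,position=s["position"],ee_rot=s["ee_rot"])
cv2.imwrite("pics/w1.png",d["pixels"][:,:,::-1]);print(s["clock"],s["position"],s["joints"].round(2));print(Ro.from_rotvec(s["ee_rot"]).as_matrix().round(3))
p=s["position"];print(cmdrows(p,s["ee_rot"],[.52,-.12,.33],tool(90,0),15))
```

```text
3.15 [0.55006981 0.20007286 0.32688247] [-0.75  0.31  0.43  1.54 -0.13  1.32 -0.31]
[[ 0.     1.     0.   ]
 [ 1.    -0.     0.001]
 [ 0.001  0.    -1.   ]]
[-0.854 -0.08  -0.009  0.    -0.    -0.   ]
```

View pics/w1.png

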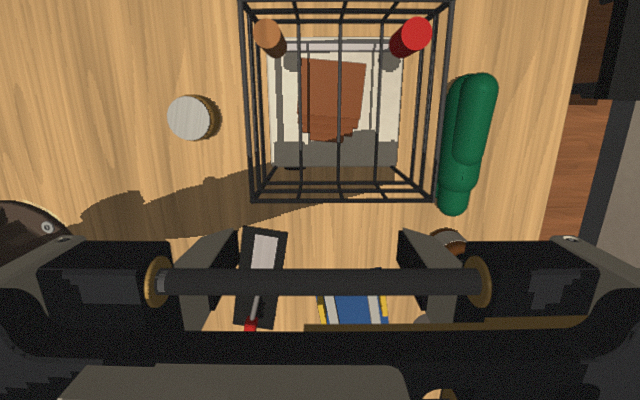

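Wrist view from 0.33 m: sole back edge runs (303,58) to (366,64), toe tip near (306–352,138). The fence is a light strip at row ≈46, and the plate spans columns 270 to 403. The basket's lower front wire is at rows ≈184–200. Measuring these, and moving on over the jig and mat.

Run:
```python
from plan import *
d=load("w1");s=d
def mm(n,uv,z): print(n,(plane(d,uv,z,s)[:,:2]*1000).round(1).tolist())
mm("sole back corners z48",[(303,57),(366,64)],.048)
mm("toe z52",[(306,138),(354,136),(330,141)],.055)
mm("sides widest z48",[(301,118),(360,118)],.048)
mm("plate side edges z40",[(275,100),(273,160),(397,100),(397,160)],.04)
mm("plate front z40",[(275,167),(396,167)],.04)
mm("fence top z54",[(290,43),(375,43),(290,50),(375,50)],.054)
# colour-based sole contour
h=cv2.cvtColor(d["pixels"],cv2.COLOR_RGB2HSV);roi=np.zeros((400,640),bool);roi[52:150,285:385]=1
m=((h[...,0]<14)&(h[...,1]>130)&(h[...,2]>50)&roi).astype(np.uint8);m=cv2.morphologyEx(m,cv2.MORPH_CLOSE,np.ones((7,7)))
c=max(cv2.findContours(m,0,2)[0],key=cv2.contourArea)[:,0]
X=plane(d,c,.048,s)[:,:2];r=cv2.minAreaRect((X*1000).astype(np.float32));print("sole rect",r,len(c))
b=[]
for u in range(306,363,3):
    col=np.nonzero(m[:,u])[0];b.append((u,col.min()-.5))
B=plane(d,b,.048,s);f=np.polyfit(B[:,0],B[:,1],1);print("back edge slope deg",np.degrees(np.arctan(f[0])),B[[0,-1]])
for v in range(66,136,8):
    row=np.nonzero(m[v])[0];P=plane(d,[(row.min()-.5,v),(row.max()+.5,v)],.048,s);print(v,(P[:,:2]*1000).round(1).tolist())
# depth of floor/plate
C=cloud(d,s);
for n,(u0,u1,v0,v1) in dict(plate=(380,395,70,120),sole=(310,335,70,110),table=(500,560,100,200)).items(): print(n,np.median(C[v0:v1,u0:u1,2]))
# bright plate extents in x along row 150..160
g=d["pixels"].mean(2)
print(g[152:168:4,262:282:2].round(),g[60:64:4,262:282:2].round(),g[60,390:412:2].round(),g[155,390:412:2].round())
```

```text
sole back corners z48 [[530.5, 339.8], [615.5, 331.2]]
toe z52 [[533.7, 232.7], [601.5, 235.5], [567.7, 228.4]]
sides widest z48 [[526.7, 259.9], [610.0, 260.0]]
plate side edges z40 [[489.8, 284.5], [483.5, 198.6], [662.8, 284.8], [669.0, 198.7]]
plate front z40 [[486.1, 188.0], [668.3, 188.1]]
fence top z54 [[514.0, 356.1], [625.4, 356.3], [513.8, 347.6], [625.8, 347.8]]
sole rect ((566.7560424804688, 281.4592590332031), (107.55146026611328, 86.93173217773438), 85.23660278320312) 55
back edge slope deg -4.7290737245391155 [[0.53452171 0.33792252 0.048     ]
 [0.60735461 0.3317642  0.048     ]]
66 [[527.0, 328.5], [614.9, 328.6]]
74 [[526.8, 318.3], [614.0, 318.4]]
82 [[526.7, 308.0], [613.0, 308.1]]
90 [[526.5, 297.5], [612.1, 297.6]]
98 [[527.8, 287.0], [611.1, 287.1]]
106 [[527.6, 276.2], [610.1, 276.3]]
114 [[527.5, 265.4], [609.1, 265.5]]
122 [[527.3, 254.4], [606.7, 254.5]]
130 [[527.2, 243.2], [598.5, 243.3]]
plate 0.039523445057159046
sole 0.047507013036172024
table -0.0005915553770631798
[[ 37.  46. 144. 155. 119. 201. 116.  94.  92.  93.]
 [ 37.  37. 140. 151. 131. 195. 115.  94.  93.  90.]
 [ 51.  31. 142. 149. 117. 193. 115.  89.  92.  91.]
 [ 43.  25.  69.  70.  73.  88.  93.  97.  91.  88.]] [[172. 163. 158. 202. 209. 211. 159.  96.  99. 102.]] [ 92.  87.  90.  90.  89. 102. 117. 152. 157. 141. 140.] [ 97.  92.  93.  83. 162. 153. 152. 142. 154. 149. 145.]
```

Request:
carry_out([
  [1,-0.854,-0.08,0,0,0,0],
  [1,-0.854,-0.08,0,0,0,0],
  [1,-0.854,-0.08,0,0,0,0],
  [1,-0.854,-0.08,0,0,0,0],
  [1,-0.854,-0.08,0,0,0,0],
  [1,-0.854,-0.08,0,0,0,0],
  [1,-0.854,-0.08,0,0,0,0],
  [1,-0.854,-0.08,0,0,0,0],
])

```text
clock: 4.0
position: [0.5341, 0.0304, 0.3267]
ee_rot: [-2.217, -2.225, -0.0]
force: [-0.4, -0.4, 0.7]
width: 0.998
gripper_force: 0.0
```

Request:
carry_out([
  [1,-0.854,-0.08,0,0,0,0],
  [1,-0.854,-0.08,0,0,0,0],
  [1,-0.854,-0.08,0,0,0,0],
  [1,-0.854,-0.08,0,0,0,0],
  [1,-0.854,-0.08,0,0,0,0],
  [1,-0.854,-0.08,0,0,0,0],
  [1,-0.854,-0.08,0,0,0,0],
  [1,0,0,0,0,0,0],
])

```text
clock: 4.8
position: [0.5201, -0.1219, 0.3269]
ee_rot: [2.222, 2.219, -0.001]
force: [-0.2, -1.2, 1.0]
width: 1.002
gripper_force: 0.0
```

Run:
```python
from plan import *
from cell import arm
s=arm.observe();d=arm.get_image("wrist");np.savez("/tmp/w2.npz",**d,position=s["position"],ee_rot=s["ee_rot"])
cv2.imwrite("pics/w2.png",d["pixels"][:,:,::-1]);print(s["clock"],s["position"],s["joints"].round(2))
```

```text
4.8 [ 0.52009783 -0.12187219  0.32691124] [-0.34  0.22  0.59  1.67 -0.13  1.28  0.27]
```

View pics/w2.png

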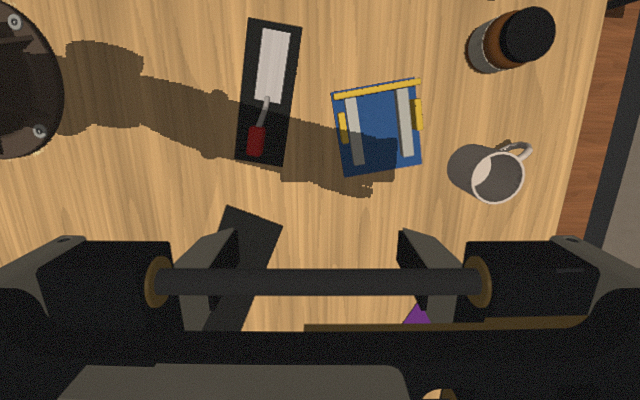

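Wrist view: handle at (257,140), blade from (261,100) to (280,30), mat quad (248,18)–(301,27)–(284,165)–(234,158). Jig corners (332,93), (420,80), (422,163), (347,177). Mug at (490,178), glue pot at (515,40).

Run:
```python
from plan import *
d=load("w2");s=d;t=load("top");sc=load("scene")
h=cv2.cvtColor(d["pixels"],cv2.COLOR_RGB2HSV);H,S,V=[h[...,i].astype(int) for i in range(3)]
roi=np.zeros((400,640),bool);roi[70:190,320:435]=1
def rect(m,z):
    m=cv2.morphologyEx(m.astype(np.uint8),cv2.MORPH_OPEN,np.ones((2,2)));out=[]
    for c in cv2.findContours(m,0,2)[0]:
        if cv2.contourArea(c)>40: r=cv2.minAreaRect((plane(d,c[:,0],z,s)[:,:2]*1000).astype(np.float32));out.append([np.round(r[0],1).tolist(),np.round(r[1],1).tolist(),round(r[2],1)])
    return out
print("blue",rect(roi&(H>95)&(H<125)&(S>100),.008))
print("yellow",rect(roi&(H>20)&(H<35)&(S>120)&(V>60),.042))
print("rails",rect(roi&(S<60)&(V>60),.028))
r2=np.zeros((400,640),bool);r2[10:110,240:305]=1
print("blade",rect(r2&(S<60)&(V>110),.0065))
r3=np.zeros((400,640),bool);r3[110:165,235:285]=1
mr=r3&((H<8)|(H>172))&(S>130)&(V>40);print("handle",rect(mr,.072))
def fr(n,uv,z):
    c=plane(d,uv,z,s)[:,:2];print(n,(c.mean(0)*1000).round(1),[round(float(np.degrees(np.arctan2(*(c[(i+1)%4]-c[i])[::-1]))),1) for i in range(4)],[round(float(np.linalg.norm(c[(i+1)%4]-c[i])*1000)) for i in range(4)])
fr("mat",[(248,18),(301,27),(284,165),(234,158)],.004)
fr("jig base",[(332,93),(420,80),(422,163),(347,177)],.008)
fr("blade",[(263,27),(291,31),(280,105),(254,101)],.0065)
# handle height: triangulate wrist vs top with red masks
v,u=np.nonzero(mr);a=(u.mean(),v.mean());P=[];
for o,uv,ss in((t,(345.78,239.41),None),(sc,(315.59,179.81),None)):
    (Ra,ta),(Rb,tb)=pose(d,s),pose(o,ss);ra=(rays(d,a)@Ra.T)[0];rb=(rays(o,uv)@Rb.T)[0]
    x=np.linalg.lstsq(np.c_[ra,-rb],tb-ta,rcond=None)[0];print("handle tri",(ta+ra*x[0]).round(4),(tb+rb*x[1]).round(4))
C=cloud(d,s)
print("z jigbase",np.median(C[110:140,378:392,2]),"rail",np.median(C[105:150,404:409,2]),"mug top",C[150:200,470:520,2].max())
print("mug",rect((np.abs(C[...,2]-.083)<.006)&(np.indices((400,640))[1]<540)&(np.indices((400,640))[0]<215)&(np.indices((400,640))[0]>135)&(np.indices((400,640))[1]>440),.085))
R=tool(80,35);g=np.array([.4305,-.0945,.0595]);
tcp=g+R.as_matrix()[:,2]*.019; pre=tcp-R.as_matrix()[:,2]*.10
p=s["position"];print("pre",pre,"tcp",tcp,cmdrows(p,s["ee_rot"],pre,R,8,4)); print(cmdrows(pre,R,tcp,R,6))
```

```text
blue [[[615.9, -87.8], [125.9, 121.6], 10.2], [[664.4, -27.6], [9.8, 17.5], 10.5]]
yellow [[[557.9, -78.1], [10.7, 43.7], 10.4], [[663.1, -58.8], [15.6, 43.9], 9.2], [[604.0, -24.1], [123.2, 8.6], 10.4]]
rails [[[576.7, -85.1], [18.0, 101.3], 10.3], [[650.3, -71.9], [20.7, 101.4], 10.2]]
blade [[[452.4, 2.8], [113.0, 40.8], 79.7]]
handle [[[436.5, -93.1], [41.2, 22.8], 80.3]]
mat [442.  -31.2] [-9.2, -98.6, 171.7, 80.1] [77, 205, 81, 206]
jig base [618.2 -81.9] [8.2, -83.3, -169.1, 101.3] [133, 127, 123, 133]
blade [452.6   9.7] [-7.8, -100.6, 171.3, 79.7] [41, 105, 40, 104]
handle tri [ 0.4311 -0.0936  0.0528] [ 0.4314 -0.0949  0.0529]
handle tri [ 0.4333 -0.0924  0.0634] [ 0.4337 -0.0934  0.0634]
z jigbase 0.007504990100965642 rail 0.027634331540141555 mug top 0.48421234894182175
mug [[[769.5, -141.5], [77.2, 74.1], 0.3]]
pre [ 0.42243236 -0.14025386  0.12585132] tcp [ 0.43239241 -0.08376761  0.04393611] [-0.3946 -0.4982  0.9459 -0.0655  0.7629  0.2096]
[ 0.    -0.     0.667  0.     0.     0.   ]
```

Run:
```python
from plan import *
from cell import arm
s=arm.observe();R=tool(80,36);g=np.array([.4335,-.094,.0595])
tcp=g+R.as_matrix()[:,2]*.019; pre=tcp-R.as_matrix()[:,2]*.10
print(s["position"],pre,tcp,cmdrows(s["position"],s["ee_rot"],pre,R,8))
```

```text
[ 0.52039913 -0.11996354  0.32672598] [ 0.42523251 -0.14088729  0.12503038] [ 0.43543929 -0.08300175  0.04412868] [-0.415 -0.485  0.943 -0.069  0.783  0.211]
```

Request:
carry_out([
  [1,-0.415,-0.485,0.943,-0.069,0.783,0.211],
  [1,-0.415,-0.485,0.943,-0.069,0.783,0.211],
  [1,-0.415,-0.485,0.943,-0.069,0.783,0.211],
  [1,-0.415,-0.485,0.943,-0.069,0.783,0.211],
  [1,-0.415,-0.485,0.943,-0.069,0.783,0.211],
  [1,-0.415,-0.485,0.943,-0.069,0.783,0.211],
  [1,-0.415,-0.485,0.943,-0.069,0.783,0.211],
  [1,-0.415,-0.485,0.943,-0.069,0.783,0.211],
])

```text
clock: 5.65
position: [0.426, -0.1396, 0.1244]
ee_rot: [-2.034, -1.711, -0.666]
force: [0.9, -0.5, -0.9]
width: 1.0
gripper_force: 0.0
```

Request:
carry_out([
  [1,0,0,0,0,0,0],
  [1,0,0,0,0,0,0],
])

```text
clock: 5.85
position: [0.4258, -0.1402, 0.1251]
ee_rot: [-2.037, -1.711, -0.66]
force: [1.3, -1.0, 0.5]
width: 1.002
gripper_force: 0.0
```

Run:
```python
from plan import *
from cell import arm
s=arm.observe();d=arm.get_image("wrist");np.savez("/tmp/w3.npz",**d,position=s["position"],ee_rot=s["ee_rot"])
cv2.imwrite("pics/w3.png",d["pixels"][:,:,::-1]);print(s["clock"],s["position"],s["joints"].round(2))
R=tool(80,36);g=np.array([.4335,-.094,.0595]);tcp=g+R.as_matrix()[:,2]*.019
print((Ro.from_rotvec(s["ee_rot"]).inv()*R).as_rotvec())
h=cv2.cvtColor(d["pixels"],cv2.COLOR_RGB2HSV);m=((h[...,0]<8)|(h[...,0]>172))&(h[...,1]>130)&(h[...,2]>40)
C=cloud(d,s);m&=np.linalg.norm(C-g,axis=2)<.05;v,u=np.nonzero(m);print(u.mean(),v.mean(),m.sum(),np.percentile(C[m],[3,50,97],axis=0).round(4))
r=cv2.minAreaRect((plane(d,np.c_[u,v],.072,s)[:,:2]*1000).astype(np.float32));print(r)
print(cmdrows(s["position"],s["ee_rot"],tcp,R,6))
```

```text
5.85 [ 0.42583686 -0.14017243  0.12505176] [ 0.28  0.53  0.49  2.03 -0.81  1.21  1.11]
[-0.00195667  0.00067581  0.00085307]
316.0954290296712 200.54290296712108 1247 [[ 0.422  -0.1127  0.0555]
 [ 0.4321 -0.0964  0.071 ]
 [ 0.4425 -0.0758  0.0725]]
((431.9735107421875, -96.0421142578125), (42.695350646972656, 19.263660430908203), 79.4823226928711)
[-0.004 -0.002  0.664 -0.003  0.001  0.001]
```

View pics/w3.png

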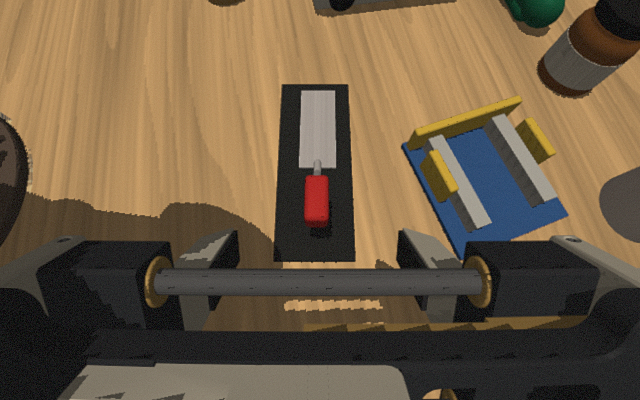

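Close view confirms the handle is centred between the fingers at (316,200), with the blade ahead of it. Approach and grasp.

Request:
carry_out([
  [1,0,0,0.664,0,0,0],
  [1,0,0,0.664,0,0,0],
  [1,0,0,0.664,0,0,0],
  [1,0,0,0.664,0,0,0],
  [1,0,0,0.664,0,0,0],
  [1,0,0,0.664,0,0,0],
  [1,0,0,0,0,0,0],
])

```text
clock: 6.6
position: [0.436, -0.0808, 0.0444]
ee_rot: [-2.033, -1.714, -0.661]
force: [-0.0, -0.8, 0.5]
width: 0.999
gripper_force: 0.0
```

Request:
carry_out([
  [0,0,0,0,0,0,0],
  [0,0,0,0,0,0,0],
  [0,0,0,0,0,0,0],
  [0,0,0,0,0,0,0],
  [0,0,0,0,0,0,0],
  [0,0,0,0,0,0,0],
], squeeze=55)

```text
clock: 7.2
position: [0.4355, -0.0833, 0.0446]
ee_rot: [-2.038, -1.711, -0.662]
force: [0.5, 0.7, 0.9]
width: 0.528
gripper_force: 0.0
```

Request:
carry_out([
  [0,0,0,0,0,0,0],
  [0,0,0,0,0,0,0],
  [0,0,0,0,0,0,0],
])

```text
clock: 7.5
position: [0.4355, -0.0832, 0.0445]
ee_rot: [-2.038, -1.711, -0.662]
force: [-0.2, 0.4, 0.2]
width: 0.267
gripper_force: 0.0
```

Run:
```python
from plan import *
from cell import arm
s=arm.observe();d=arm.get_image("wrist");np.savez("/tmp/w4.npz",**d,position=s["position"],ee_rot=s["ee_rot"])
R=Ro.from_rotvec(s["ee_rot"]).as_matrix();print(s["clock"],s["position"],s["width"],s["gripper_force"],R.round(3),s["joints"].round(2))
print("grasp pt",s["position"]-R[:,2]*.019)
h=cv2.cvtColor(d["pixels"],cv2.COLOR_RGB2HSV);C=cloud(d,s)
b=(np.abs(C[...,2]-.0065)<.012)&(h[...,1]<60)&(h[...,2]>90)&(np.linalg.norm(C[...,:2]-[.45,.01],axis=2)<.08)
c=max(cv2.findContours(b.astype(np.uint8),0,2)[0],key=cv2.contourArea)
print(cv2.minAreaRect((plane(d,c[:,0],.0065,s)[:,:2]*1000).astype(np.float32)))
print("lift",cmdrows(s["position"],s["ee_rot"],s["position"]+[0,0,.12],Ro.from_matrix(R),6))
```

```text
7.5 [ 0.43545577 -0.08315225  0.04445695] 0.267069445647906 0.0 [[ 0.14   0.985  0.102]
 [ 0.797 -0.173  0.579]
 [ 0.588  0.    -0.809]] [ 0.24  0.63  0.4   2.13 -0.98  1.03  1.23]
grasp pt [ 0.43352011 -0.09414698  0.05983125]
((451.0502014160156, 7.036937713623047), (105.86984252929688, 39.60707092285156), 79.6223373413086)
lift [ 0.47   0.    -0.647  0.     0.    -0.   ]
```

Request:
carry_out([
  [0,0,0,0,0,0,0],
  [0,0,0,0,0,0,0],
  [0,0,0,0,0,0,0],
])

```text
clock: 7.85
position: [0.4355, -0.0831, 0.0445]
ee_rot: [-2.038, -1.711, -0.662]
force: [-0.9, -0.4, 0.3]
width: 0.214
gripper_force: 55.0
```

Request:
carry_out([
  [0,0.1,0,-0.13,0,0,0],
  [0,0.2,0,-0.27,0,0,0],
  [0,0.47,0,-0.647,0,0,0],
  [0,0.47,0,-0.647,0,0,0],
  [0,0.47,0,-0.647,0,0,0],
  [0,0.47,0,-0.647,0,0,0],
  [0,0.2,0,-0.27,0,0,0],
  [0,0,0,0,0,0,0],
])

```text
clock: 8.65
position: [0.4359, -0.0831, 0.1464]
ee_rot: [-2.038, -1.713, -0.664]
force: [0.4, 0.1, -1.1]
width: 0.215
gripper_force: 55.0
```

```bash
cat > blade.py <<'E'
from plan import *
def blade(d,s,pr=True):
    "blade in tool frame from the wrist picture: mask by depth nearness to its nominal place"
    R=Ro.from_rotvec(s["ee_rot"]).as_matrix();C=cloud(d,s);L=(C-s["position"])@R  # tool coords
    a=np.radians(36);A=np.array([[np.cos(a),0,-np.sin(a)],[0,-1,0],[-np.sin(a),0,-np.cos(a)]]) # nominal cols: tool->spatula axes
    # spatula axes in tool frame: x_s=(cos,0,sin), y_s=(0,-1,0), z_s=(sin,0,-cos)
    xs=np.array([np.cos(a),0,np.sin(a)]);zs=np.array([np.sin(a),0,-np.cos(a)]);ys=np.cross(zs,xs)
    o=np.array([0,0,-.019])
    Q=np.stack([(L-o)@v for v in(xs,ys,zs)],-1)  # spatula axes about grip
    hsv=cv2.cvtColor(d["pixels"],cv2.COLOR_RGB2HSV)
    m=(abs(Q[...,2]+.0525)<.012)&(Q[...,0]>.045)&(Q[...,0]<.175)&(abs(Q[...,1])<.045)&(hsv[...,1]<70)
    P=Q[m];return P,m,Q
E
python3 - <<'E'
from blade import *
from cell import arm
s=arm.observe();d=arm.get_image("wrist");np.savez("/tmp/w5.npz",**d,position=s["position"],ee_rot=s["ee_rot"])
print(s["clock"],s["position"],s["width"],s["gripper_force"],s["force"])
P,m,Q=blade(d,s);print(len(P),np.percentile(P,[1,50,99],axis=0).round(4))
c=np.linalg.lstsq(np.c_[P[:,:2],np.ones(len(P))],P[:,2],rcond=None)[0];print("pitch,roll slope",c)
print("rect",cv2.minAreaRect((P[:,:2]*1000).astype(np.float32)))
E
```

```text
8.65 [ 0.43594375 -0.08306375  0.14644085] 0.21462186184968243 54.99981701374054 [ 0.41371893  0.14131923 -1.13534261]
5467 [[ 0.0513 -0.0191 -0.0554]
 [ 0.0995  0.0006 -0.054 ]
 [ 0.1544  0.0198 -0.0449]]
pitch,roll slope [-0.01713895  0.00096077 -0.0519947 ]
rect ((100.75787353515625, 0.30841636657714844), (110.44740295410156, 39.9722900390625), 0.04499255120754242)
```

```bash
cat >> plan.py <<'E'
DZ=.0558
def bladetool(B,yaw,tilt=36,pitch=0):
    "TCP pose for blade origin B (underside centre), flat, heading yaw"
    c,s=np.cos(np.radians(yaw)),np.sin(np.radians(yaw));R=tool(yaw,tilt)
    g=np.asarray(B)-.105*np.array([c,s,0])+[0,0,DZ]
    return g+R.as_matrix()[:,2]*.019,R
def bladepose(s,tilt=36):
    R=Ro.from_rotvec(s["ee_rot"]).as_matrix();a=np.radians(tilt)
    xs=R@[np.cos(a),0,np.sin(a)];zs=R@[np.sin(a),0,-np.cos(a)]
    g=s["position"]-R[:,2]*.019;return g+.105*xs-DZ*zs,np.degrees(np.arctan2(xs[1],xs[0])),np.degrees(np.arcsin(xs[2])),np.degrees(np.arctan2(np.cross(zs,xs)[2],zs[2]))
E
python3 - <<'E'
from blade import *
d=load("w5");P,m,Q=blade(d,d);P=P[(P[:,0]>.07)&(abs(P[:,2]+.054)<.006)&(abs(P[:,1])<.018)];print(np.linalg.lstsq(np.c_[P[:,:2],np.ones(len(P))],P[:,2],rcond=None)[0])
C=cloud(d,d);L=C[(np.abs(C[...,2])<.02)&(np.linalg.norm(C[...,:2]-[.55,.1],axis=2)<.06)];print("table z",np.median(L[:,2]),np.linalg.lstsq(np.c_[L[:,:2],np.ones(len(L))],L[:,2],rcond=None)[0])
f=np.array([np.cos(np.radians(88)),np.sin(np.radians(88)),0]);E=np.array([.566,.273,0])
print("now",bladepose(d))
T,R=bladetool(E-.20*f+[0,0,.075],88);print(T,cmdrows(d["position"],d["ee_rot"],T,R,10))
T2,R=bladetool(E-.20*f+[0,0,.0415],88);print(T2,cmdrows(T,R,T2,R,3))
E
```

```text
[-0.00278952  0.00089998 -0.05369588]
table z -0.00046512376471891104 [-0.00016043  0.00080129 -0.00045501]
now (array([0.45225538, 0.00931239, 0.1059499 ]), np.float64(80.05359104110221), np.float64(-0.03812110749448708), np.float64(-0.15676718424764685))
[ 0.55574541 -0.02065309  0.11542868] [ 0.171  0.449  0.278  0.084  0.001 -0.111]
[ 0.55574541 -0.02065309  0.08192868] [-0.263  0.     0.361  0.     0.     0.   ]
```

Request:
carry_out([
  [0,0.171,0.449,0.278,0.084,0,-0.111],
  [0,0.171,0.449,0.278,0.084,0,-0.111],
  [0,0.171,0.449,0.278,0.084,0,-0.111],
  [0,0.171,0.449,0.278,0.084,0,-0.111],
  [0,0.171,0.449,0.278,0.084,0,-0.111],
])

```text
clock: 9.2
position: [0.4976, -0.0528, 0.129]
ee_rot: [-1.966, -1.774, -0.637]
force: [-0.1, -0.4, -1.2]
width: 0.213
gripper_force: 55.0
```

Request:
carry_out([
  [0,0.171,0.449,0.278,0.084,0,-0.111],
  [0,0.171,0.449,0.278,0.084,0,-0.111],
  [0,0.171,0.449,0.278,0.084,0,-0.111],
  [0,0.171,0.449,0.278,0.084,0,-0.111],
  [0,0.171,0.449,0.278,0.084,0,-0.111],
  [0,0,0,0,0,0,0],
  [0,0,0,0,0,0,0],
])

```text
clock: 9.9
position: [0.5551, -0.0204, 0.1139]
ee_rot: [-1.897, -1.831, -0.613]
force: [-0.4, 0.8, -2.0]
width: 0.213
gripper_force: 55.0
```

Run:
```python
from blade import *
from cell import arm
s=arm.observe();d=arm.get_image("wrist");np.savez("/tmp/w6.npz",**d,position=s["position"],ee_rot=s["ee_rot"])
cv2.imwrite("pics/w6.png",d["pixels"][:,:,::-1]);print(s["clock"],s["position"],bladepose(s),s["joints"].round(2),s["force"])
```

```text
9.9 [ 0.55507971 -0.02036083  0.11390698] (array([0.55816472, 0.073407  , 0.07344694]), np.float64(88.04364116142919), np.float64(-0.019256833763606915), np.float64(0.167022525023171)) [ 0.05  0.62  0.39  1.85 -0.89  1.19  0.92] [-0.37832485  0.82581314 -1.977206  ]
```

View pics/w6.png

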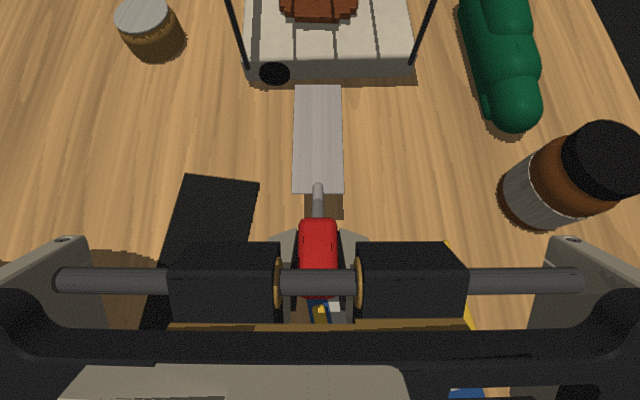

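The view shows the blade (columns 294–343, tip row 85) pointing at the sole's toe (columns 283–357, row ≈18). The plate's front edge is at row ≈64, between posts at (247,66) and (412,63).

Run:
```python
from blade import *
d=load("w6");h=cv2.cvtColor(d["pixels"],cv2.COLOR_RGB2HSV)
m=(h[...,0]<14)&(h[...,1]>130)&(h[...,2]>50);m[60:]=0;m[:,:270]=0;m[:,370:]=0
for v in range(0,24,3):
    u=np.nonzero(m[v])[0]
    if len(u): print(v,u.min(),u.max(),(plane(d,[(u.min()-.5,v),(u.max()+.5,v)],.052,d)[:,:2]*1000).round(1).tolist())
print("posts",(plane(d,[(247,66),(412,63)],.04,d)*1000).round(1).tolist())
g=d["pixels"].mean(2)
e=[]
for u in list(range(298,400,6)):
    col=g[50:85,u];k=np.argmax(-(np.diff(cv2.GaussianBlur(col[:,None],(1,5),0)[:,0])));e.append((u,50+k+.5))
e=np.array(e);P=plane(d,e,.04,d)[:,:2];print((P*1000).round(0).tolist());f=np.polyfit(P[:,0],P[:,1],1);print("front edge slope deg",np.degrees(np.arctan(f[0])),"y at .57",np.polyval(f,.57))
C=cloud(d,d);L=C[15:45,375:400].reshape(-1,3);print("plate z",np.median(L[:,2]))
```

```text
0 280 357 [[522.4, 258.7], [607.7, 255.6]]
3 280 356 [[522.5, 254.1], [606.3, 251.0]]
6 280 356 [[522.5, 249.5], [605.9, 246.4]]
9 281 355 [[523.7, 244.9], [604.4, 241.9]]
12 285 354 [[528.0, 240.2], [603.0, 237.5]]
15 285 349 [[528.1, 235.7], [597.3, 233.2]]
18 295 346 [[538.7, 230.9], [593.8, 228.9]]
21 297 337 [[540.8, 226.5], [584.0, 224.9]]
posts [[488.3, 179.4, 40.0], [659.7, 177.5, 40.0]]
[[541.0, 186.0], [547.0, 186.0], [554.0, 185.0], [560.0, 186.0], [566.0, 186.0], [573.0, 186.0], [579.0, 186.0], [585.0, 186.0], [591.0, 185.0], [598.0, 187.0], [604.0, 186.0], [610.0, 186.0], [617.0, 186.0], [623.0, 186.0], [629.0, 186.0], [635.0, 185.0], [642.0, 185.0]]
front edge slope deg -0.1228953277420203 y at .57 0.1858799119550987
plate z 0.039556721424414104
```

Run:
```python
from blade import *
from cell import arm
s=arm.observe();f=np.array([np.cos(np.radians(88)),np.sin(np.radians(88)),0]);E=np.array([.566,.273,0])
T2,R=bladetool(E-.20*f+[0,0,.0416],88);print("down",cmdrows(s["position"],s["ee_rot"],T2,R,4))
T3,R=bladetool(E-.11*f+[0,0,.0416],88);print("in",cmdrows(T2,R,T3,R,5))
```

```text
down [-0.187  0.01   0.26  -0.006  0.001 -0.005]
in [0.582 0.    0.423 0.    0.    0.   ]
```

Request:
carry_out([
  [0,-0.187,0.01,0.26,-0.006,0,-0.005],
  [0,-0.187,0.01,0.26,-0.006,0,-0.005],
  [0,-0.187,0.01,0.26,-0.006,0,-0.005],
  [0,-0.187,0.01,0.26,-0.006,0,-0.005],
  [0,0,0,0,0,0,0],
])

```text
clock: 10.45
position: [0.5555, -0.0201, 0.0807]
ee_rot: [-1.897, -1.832, -0.615]
force: [0.6, -0.3, -1.2]
width: 0.214
gripper_force: 55.0
```

Run:
```python
from blade import *
from cell import arm
s=arm.observe();print(s["clock"],bladepose(s),s["force"])
f=np.array([np.cos(np.radians(88)),np.sin(np.radians(88)),0]);E=np.array([.566,.273,0])
T3,R=bladetool(E-.11*f+[0,0,.0416],88);print("in",cmdrows(s["position"],s["ee_rot"],T3,R,5))
```

```text
10.45 (array([0.55869161, 0.07367392, 0.04033471]), np.float64(88.01918902421065), np.float64(0.013925533572277073), np.float64(0.07581335923604048)) [ 0.58737404 -0.29965036 -1.19590545]
in [ 0.585  0.002  0.412 -0.003 -0.    -0.001]
```

Request:
carry_out([
  [0,0.042,0,-0.058,0,0,0],
  [0,0.582,0,0.423,0,0,0],
  [0,0.582,0,0.423,0,0,0],
  [0,0.582,0,0.423,0,0,0],
  [0,0.582,0,0.423,0,0,0],
  [0,0.582,0,0.423,0,0,0],
  [0,0,0,0,0,0,0],
])

```text
clock: 11.15
position: [0.5587, 0.0742, 0.0843]
ee_rot: [-1.89, -1.836, -0.617]
force: [-1.1, -0.2, -1.5]
width: 0.215
gripper_force: 55.0
```

Run:
```python
from blade import *
from cell import arm
s=arm.observe();print(s["clock"],bladepose(s),s["force"])
f=np.array([np.cos(np.radians(88)),np.sin(np.radians(88)),0]);E=np.array([.566,.273,0])
T3,R=bladetool(E-.06*f+[0,0,.0412],88);print("in",cmdrows(s["position"],s["ee_rot"],T3,R,6))
```

```text
11.15 (array([0.56145252, 0.16804906, 0.04410631]), np.float64(88.30820670999918), np.float64(0.13748744343401426), np.float64(-0.019932381225216365)) [-1.10903368 -0.23898773 -1.50038843]
in [ 0.233  0.004  0.192 -0.005 -0.004  0.008]
```

Request:
carry_out([
  [0,0.233,0.004,0.192,-0.005,-0.004,0.006],
  [0,0.233,0.004,0.192,-0.005,-0.004,0.006],
  [0,0.233,0.004,0.192,-0.005,-0.004,0.006],
  [0,0.233,0.004,0.192,-0.005,-0.004,0.006],
])

```text
clock: 11.55
position: [0.5609, 0.1001, 0.0819]
ee_rot: [-1.902, -1.831, -0.617]
force: [-0.5, 0.2, -1.2]
width: 0.212
gripper_force: 55.0
```

Request:
carry_out([
  [0,0.233,0.004,0.192,0,0,0],
  [0,0.233,0.004,0.192,0,0,0],
  [0,0,0,0,0,0,0],
])

```text
clock: 11.85
position: [0.5614, 0.1162, 0.0811]
ee_rot: [-1.899, -1.833, -0.617]
force: [0.4, 0.9, -2.5]
width: 0.209
gripper_force: 55.0
```

Run:
```python
from blade import *
from cell import arm
s=arm.observe();print(s["clock"],bladepose(s),s["force"],s["ft_torque"])
d=arm.get_image("wrist");np.savez("/tmp/w7.npz",**d,position=s["position"],ee_rot=s["ee_rot"]);cv2.imwrite("pics/w7.png",d["pixels"][:,:,::-1])
P,m,Q=blade(d,s);print(len(P));P=P[(P[:,0]<.1)&(abs(P[:,1])<.018)];
f=np.array([np.cos(np.radians(88)),np.sin(np.radians(88)),0]);E=np.array([.566,.273,0])
T3,R=bladetool(E-.02*f+[0,0,.0412],88);print("in",cmdrows(s["position"],s["ee_rot"],T3,R,5))
```

```text
11.85 (array([0.56478078, 0.20988997, 0.04055257]), np.float64(87.93588873018602), np.float64(-0.06171602664084109), np.float64(-0.04497944551285732)) [ 0.39916121  0.90856692 -2.53827565] [-1.2795952   0.09511972  0.02413453]
8961
in [ 0.281 -0.007  0.199  0.003  0.002 -0.001]
```

Request:
carry_out([
  [0,0.281,-0.007,0.199,0,0,0],
  [0,0.281,-0.007,0.199,0,0,0],
  [0,0.281,-0.007,0.199,0,0,0],
])

```text
clock: 12.2
position: [0.562, 0.1412, 0.0813]
ee_rot: [-1.901, -1.832, -0.617]
force: [-0.4, -0.9, -2.3]
width: 0.214
gripper_force: 55.0
```

Request:
carry_out([
  [0,0.281,-0.007,0.199,0,0,0],
  [0,0.281,-0.007,0.199,0,0,0],
  [0,0,0,0,0,0,0],
])

```text
clock: 12.5
position: [0.5618, 0.1599, 0.0816]
ee_rot: [-1.898, -1.833, -0.617]
force: [1.0, -0.4, -4.1]
width: 0.215
gripper_force: 55.0
```

Run:
```python
from blade import *
from cell import arm
s=arm.observe();print(s["clock"],bladepose(s),s["force"],s["ft_torque"],s["joints"].round(2))
f=np.array([np.cos(np.radians(88)),np.sin(np.radians(88)),0]);E=np.array([.566,.273,0])
T3,R=bladetool(E+[0,0,.0415],88);print("in",cmdrows(s["position"],s["ee_rot"],T3,R,4))
d=arm.get_image("wrist");np.savez("/tmp/w8.npz",**d,position=s["position"],ee_rot=s["ee_rot"]);cv2.imwrite("pics/w8.png",d["pixels"][:,:,::-1])
```

```text
12.5 (array([0.56513451, 0.25361702, 0.04115222]), np.float64(87.98754026433728), np.float64(-0.03570671585456362), np.float64(-0.03492998500063712)) [ 0.97110489 -0.35134949 -4.07664226] [-1.73894759  0.1111747   0.03127836] [-0.19  0.61  0.28  1.96 -1.06  0.95  0.82]
in [0.159 0.002 0.111 0.002 0.002 0.   ]
```

Request:
carry_out([
  [0,0.159,0,0.111,0,0,0],
  [0,0.159,0,0.111,0,0,0],
  [0,0.159,0,0.111,0,0,0],
  [0,0.159,0,0.111,0,0,0],
  [0,0,0,0,0,0,0],
])

```text
clock: 13.05
position: [0.5628, 0.1782, 0.0819]
ee_rot: [-1.9, -1.832, -0.617]
force: [-0.7, -0.4, -2.4]
width: 0.213
gripper_force: 55.0
```

Run:
```python
from blade import *
from cell import arm
s=arm.observe();print(s["clock"],bladepose(s),s["force"],s["ft_torque"])
d=arm.get_image("wrist");np.savez("/tmp/w9.npz",**d,position=s["position"],ee_rot=s["ee_rot"]);cv2.imwrite("pics/w9.png",d["pixels"][:,:,::-1])
for n in("w7","w8","w9"):
    d=load(n);h=cv2.cvtColor(d["pixels"],cv2.COLOR_RGB2HSV);m=(h[...,0]<14)&(h[...,1]>130)&(h[...,2]>50);m[:,:250]=0;m[:,390:]=0;m[130:]=0
    v,u=np.nonzero(m);Q=blade(d,d)[2][m]; 
    print(n,len(v),v.max() if len(v) else 0,np.percentile(Q,[2,50,98],axis=0).round(3).tolist() if len(v) else '')
```

```text
13.05 (array([0.56630911, 0.27188858, 0.04139558]), np.float64(87.90470852915954), np.float64(-0.06599966824659301), np.float64(-0.045213552240363844)) [-0.67787759 -0.40469114 -2.3565829 ] [-1.36804214e+00  1.24480053e-01  9.35340404e-04]
w7 5358 103 [[0.084, -0.04, -0.05], [0.18, 0.005, -0.048], [0.219, 0.044, 0.037]]
w8 6004 129 [[0.103, -0.044, -0.047], [0.155, 0.007, -0.046], [0.195, 0.041, -0.041]]
w9 4271 129 [[0.019, -0.044, -0.047], [0.129, 0.004, -0.046], [0.179, 0.04, 0.105]]
```

```bash
cat > sole.py <<'E'
from blade import *
def sole(d):
    "sole outline in spatula axes (mm, about the blade origin), rays cast on the plane of the sole's top when it lies on the blade"
    h=cv2.cvtColor(d["pixels"],cv2.COLOR_RGB2HSV);Q=blade(d,d)[2]
    m=(h[...,0]<14)&(h[...,1]>120)&(h[...,2]>35)&(abs(Q[...,2]+.046)<.02)&(Q[...,0]>.04)&(Q[...,0]<.25)&(abs(Q[...,1])<.08)
    m=cv2.morphologyEx(m.astype(np.uint8),cv2.MORPH_CLOSE,np.ones((9,9)))
    c=max(cv2.findContours(m,0,1)[0],key=cv2.contourArea);m[:]=0;cv2.drawContours(m,[c],-1,1,-1)
    R=Ro.from_rotvec(d["ee_rot"]).as_matrix();a=np.radians(36);S=np.c_[[np.cos(a),0,np.sin(a)],[0,-1,0],[np.sin(a),0,-np.cos(a)]]
    W=R@S;g=d["position"]-R[:,2]*.019;Rc,tc=pose(d,d)
    def q(uv):
        o=(tc-g)@W;r=rays(d,uv)@Rc.T@W;p=o+r*((-.0455-o[2])/r[:,2])[:,None];return (p[:,:2]-[.105,0])*1000
    P=q(c[:,0].astype(float));return P,m,q,c
def report(d):
    P,m,q,c=sole(d);r=cv2.minAreaRect(P.astype(np.float32));print("rect",np.round(r[0],1),np.round(r[1],1),round(r[2],1),"row min",c[:,0,1].min())
    for x in (0,10,20,30,40,50,60):
        y=P[abs(P[:,0]-x)<3,1]
        if len(y): print(x,"sides",y.min().round(1),y.max().round(1),"mid",(y.min()/2+y.max()/2).round(1))
    for y in range(-35,36,10):
        x=P[abs(P[:,1]-y)<3,0]
        if len(x): print("y",y,"toe",x.min().round(1),"back",x.max().round(1))
E
python3 - <<'E'
from sole import *
report(load("w9"))
f=np.array([np.cos(np.radians(88)),np.sin(np.radians(88)),0]);d=load("w9");B=bladepose(d)[0]
T,R=bladetool(B+[0,0,.022],88);print("up",cmdrows(d["position"],d["ee_rot"],T,R,6))
E
```

```text
rect [0.6 3.7] [46.  73.7] 2.1 row min 104
0 sides -27.4 40.5 mid 6.5
10 sides -30.2 40.9 mid 5.4
20 sides -32.2 40.8 mid 4.3
y -35 toe 20.5 back 24.3
y -25 toe -20.6 back 24.3
y -15 toe -21.4 back 23.3
y -5 toe -21.4 back 23.3
y 5 toe -22.3 back 23.3
y 15 toe -22.3 back 22.3
y 25 toe -23.1 back 22.4
y 35 toe -15.5 back 22.4
up [ 0.085  0.001 -0.118  0.003  0.002 -0.001]
```

View pics/w9.png

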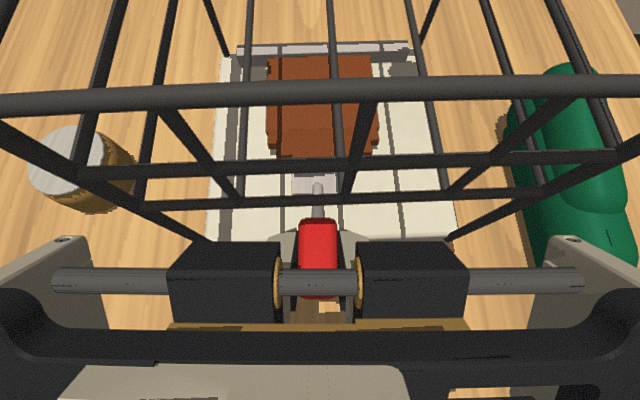

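View: sole sits flush against the fence (back edge (267,55) to (370,55)), blade centred under the toe, handle clear of the front wire. Lift gently.

Request:
carry_out([
  [0,0.04,0,-0.055,0,0,0],
  [0,0.085,0,-0.118,0,0,0],
  [0,0.085,0,-0.118,0,0,0],
  [0,0.085,0,-0.118,0,0,0],
  [0,0.085,0,-0.118,0,0,0],
  [0,0.085,0,-0.118,0,0,0],
  [0,0.04,0,-0.055,0,0,0],
  [0,0,0,0,0,0,0],
])

```text
clock: 13.9
position: [0.5632, 0.1772, 0.1038]
ee_rot: [-1.901, -1.832, -0.618]
force: [-0.1, -0.1, -3.0]
width: 0.213
gripper_force: 55.0
```

Run:
```python
from sole import *
from cell import arm
s=arm.observe();print(s["clock"],bladepose(s),s["force"],s["ft_torque"])
d=arm.get_image("wrist");np.savez("/tmp/w10.npz",**d,position=s["position"],ee_rot=s["ee_rot"])
P,m,q,c=sole(d);Q=blade(d,d)[2][m>0];Q=Q[abs(Q[:,2]+.046)<.01];Q=Q[Q[:,0]>.1];a=np.linalg.lstsq(np.c_[Q[:,:2]-[.12,0],np.ones(len(Q))],Q[:,2],rcond=None)[0];print("sole top plane",a,len(Q))
report(d)
f=np.array([np.cos(np.radians(88)),np.sin(np.radians(88)),0]);B=bladepose(d)[0]
T,R=bladetool(B-.225*f,88);print("out",cmdrows(d["position"],d["ee_rot"],T,R,22))
```

```text
13.9 (array([0.56676229, 0.270914  , 0.0632179 ]), np.float64(87.85270542850506), np.float64(-0.08895470486844742), np.float64(-0.08396128410115501)) [-0.13541119 -0.12595899 -3.02138801] [-1.36908367  0.14594578  0.0077106 ]Traceback (most recent call last):
  File "<stdin>", line 5, in <module>
  File "sole.py", line 4, in sole
    h=cv2.cvtColor(d["pixels"],cv2.COLOR_RGB2HSV);Q=blade(d,d)[2]
                                                    ~~~~~^^^^^
  File "blade.py", line 4, in blade
    R=Ro.from_rotvec(s["ee_rot"]).as_matrix();C=cloud(d,s);L=(C-s["position"])@R  # tool coords
                     ~^^^^^^^^^^
KeyError: 'ee_rot'
```

Run:
```python
from sole import *
d=load("w10")
P,m,q,c=sole(d);Q=blade(d,d)[2][m>0];Q=Q[abs(Q[:,2]+.046)<.01];Q=Q[Q[:,0]>.1];a=np.linalg.lstsq(np.c_[Q[:,:2]-[.12,0],np.ones(len(Q))],Q[:,2],rcond=None)[0];print("sole top plane",a,len(Q))
report(d)
f=np.array([np.cos(np.radians(88)),np.sin(np.radians(88)),0]);B=bladepose(d)[0]
T,R=bladetool(B-.225*f,88);print("out",cmdrows(d["position"],d["ee_rot"],T,R,22))
```

```text
sole top plane [-2.77814050e-03  4.47302533e-05 -4.62473746e-02] 7570
rect [36.7 -2.1] [74.7 88.8] 2.4 row min 55
0 sides -46.9 40.5 mid -3.2
10 sides -47.5 40.8 mid -3.3
20 sides -47.2 40.8 mid -3.2
30 sides -46.5 42.1 mid -2.2
40 sides -46.3 42.0 mid -2.2
50 sides -46.0 42.6 mid -1.7
60 sides -45.1 42.4 mid -1.3
y -35 toe 1.1 back 75.0
y -25 toe 0.2 back 75.0
y -15 toe 0.2 back 73.8
y -5 toe 0.2 back 73.8
y 5 toe -0.7 back 73.8
y 15 toe -0.7 back 72.7
y 25 toe -1.6 back 72.7
y 35 toe -1.6 back 71.6
out [-0.331  0.001 -0.24   0.001  0.001 -0.001]
```

Request:
carry_out([
  [0,-0.1,0,-0.073,0,0,0],
  [0,-0.2,0,-0.145,0,0,0],
  [0,-0.33,0,-0.24,0,0,0],
  [0,-0.33,0,-0.24,0,0,0],
  [0,-0.33,0,-0.24,0,0,0],
  [0,-0.33,0,-0.24,0,0,0],
  [0,-0.33,0,-0.24,0,0,0],
  [0,-0.33,0,-0.24,0,0,0],
])

```text
clock: 14.75
position: [0.5604, 0.1057, 0.1036]
ee_rot: [-1.902, -1.832, -0.617]
force: [0.2, -0.5, -2.4]
width: 0.214
gripper_force: 55.0
```

Request:
carry_out([
  [0,-0.33,0,-0.24,0,0,0],
  [0,-0.33,0,-0.24,0,0,0],
  [0,-0.33,0,-0.24,0,0,0],
  [0,-0.33,0,-0.24,0,0,0],
  [0,-0.33,0,-0.24,0,0,0],
  [0,-0.33,0,-0.24,0,0,0],
  [0,-0.33,0,-0.24,0,0,0],
  [0,-0.33,0,-0.24,0,0,0],
])

```text
clock: 15.55
position: [0.5573, 0.0243, 0.1038]
ee_rot: [-1.901, -1.832, -0.617]
force: [0.3, -0.7, -2.5]
width: 0.214
gripper_force: 55.0
```

Request:
carry_out([
  [0,-0.33,0,-0.24,0,0,0],
  [0,-0.33,0,-0.24,0,0,0],
  [0,-0.33,0,-0.24,0,0,0],
  [0,-0.33,0,-0.24,0,0,0],
  [0,-0.33,0,-0.24,0,0,0],
  [0,-0.2,0,-0.145,0,0,0],
  [0,-0.1,0,-0.073,0,0,0],
  [0,0,0,0,0,0,0],
])

```text
clock: 16.35
position: [0.5551, -0.0354, 0.1039]
ee_rot: [-1.902, -1.832, -0.617]
force: [0.6, 0.3, -3.2]
width: 0.216
gripper_force: 55.0
```

```bash
cat > snap.py <<'E'
from sole import *
from cell import arm
def snap(n):
    s=arm.observe();d=arm.get_image("wrist");d=dict(d,position=s["position"],ee_rot=s["ee_rot"]);np.savez(f"/tmp/{n}.npz",**d);cv2.imwrite(f"pics/{n}.png",d["pixels"][:,:,::-1])
    print(s["clock"],bladepose(s),s["force"].round(1),s["joints"].round(2),s["gripper_force"]);return d
SEAT=np.array([.614,-.086]);JY=100.3
def seatblade(xo,yo,dyaw,z,back=0,up=0):
    "blade origin, yaw that puts the sole (offset xo,yo,dyaw on the blade) on the seat"
    y=np.radians(JY-dyaw);c,s=np.cos(y),np.sin(y);B=SEAT-np.array([c*xo-s*yo,s*xo+c*yo]);B=B-back*np.array([c,s])
    return np.r_[B,z],JY-dyaw
E
python3 - <<'E'
from snap import *
d=snap("w11");report(d)
B,y=seatblade(.0185,-.0022,2.4,.067);T,R=bladetool(B,y);print(B,y,T);print(cmdrows(d["position"],d["ee_rot"],T,R,16))
E
```

```text
16.35 (array([0.55872789, 0.05824966, 0.06327574]), np.float64(87.82695423914339), np.float64(-0.10168235877075547), np.float64(-0.05789589950331316)) [ 0.6  0.3 -3.2] [ 0.08  0.64  0.39  1.84 -0.89  1.18  0.95] 54.999436140060425
rect [20.7 -2.8] [107.6  89.1] 2.2 row min 55
0 sides -46.9 40.5 mid -3.2
10 sides -47.6 41.1 mid -3.3
20 sides -47.2 41.6 mid -2.8
30 sides -46.3 42.2 mid -2.1
40 sides -46.1 42.0 mid -2.0
50 sides -45.4 42.6 mid -1.4
60 sides -45.9 43.3 mid -1.3
y -35 toe -23.0 back 75.0
y -25 toe -32.1 back 75.0
y -15 toe -32.1 back 74.9
y -5 toe -32.9 back 73.8
y 5 toe -32.9 back 73.8
y 15 toe -32.9 back 73.8
y 25 toe -25.6 back 72.7
y 35 toe -15.5 back 72.7
[ 0.6143636 -0.1046268  0.067    ] 97.89999999999999 [ 0.62726031 -0.19756837  0.10742868]
[-0.33   0.162 -0.25   0.065  0.001 -0.089]
```

Request:
carry_out([
  [0,-0.15,0.08,-0.12,0.03,0,-0.04],
  [0,-0.33,0.162,-0.25,0.065,0,-0.089],
  [0,-0.33,0.162,-0.25,0.065,0,-0.089],
  [0,-0.33,0.162,-0.25,0.065,0,-0.089],
  [0,-0.33,0.162,-0.25,0.065,0,-0.089],
  [0,-0.33,0.162,-0.25,0.065,0,-0.089],
  [0,-0.33,0.162,-0.25,0.065,0,-0.089],
  [0,-0.33,0.162,-0.25,0.065,0,-0.089],
])

```text
clock: 17.2
position: [0.5856, -0.1133, 0.1057]
ee_rot: [-1.815, -1.9, -0.588]
force: [0.1, -0.7, -2.9]
width: 0.216
gripper_force: 55.0
```

Request:
carry_out([
  [0,-0.33,0.162,-0.25,0.065,0,-0.089],
  [0,-0.33,0.162,-0.25,0.065,0,-0.089],
  [0,-0.33,0.162,-0.25,0.065,0,-0.089],
  [0,-0.33,0.162,-0.25,0.065,0,-0.089],
  [0,-0.33,0.162,-0.25,0.065,0,-0.089],
  [0,-0.33,0.162,-0.25,0.065,0,-0.089],
  [0,-0.15,0.08,-0.12,0.03,0,-0.04],
  [0,0,0,0,0,0,0],
])

```text
clock: 18.0
position: [0.6167, -0.178, 0.1069]
ee_rot: [-1.741, -1.954, -0.564]
force: [0.3, 0.2, -2.4]
width: 0.215
gripper_force: 55.0
```

Run:
```python
from snap import *
d=snap("w12");report(d)
B,y=seatblade(.0187,-.0026,2.2,.067);T,R=bladetool(B,y);print(B,y);print(cmdrows(d["position"],d["ee_rot"],T,R,4))
# jig stop in view: yellow
h=cv2.cvtColor(d["pixels"],cv2.COLOR_RGB2HSV);m=((h[...,0]>20)&(h[...,0]<35)&(h[...,1]>120)&(h[...,2]>60)).astype(np.uint8)
C=cloud(d,d);m[(C[...,2]>.06)|(C[...,2]<.005)|(np.linalg.norm(C[...,:2]-SEAT,axis=2)>.1)]=0
for c in cv2.findContours(m,0,2)[0]:
    if cv2.contourArea(c)>20: print("yellow",cv2.minAreaRect((plane(d,c[:,0],.042,d)[:,:2]*1000).astype(np.float32)))
```

```text
18.0 (array([ 0.60587094, -0.08488137,  0.06630041]), np.float64(96.60633475539815), np.float64(-0.1279347765143523), np.float64(0.0024110581697919216)) [ 0.3  0.2 -2.4] [ 0.25  0.84  0.41  1.41 -0.76  1.48  1.01] 54.999293088912964
rect [20.6 -2.7] [106.9  88.7] 2.4 row min 55
0 sides -46.8 40.5 mid -3.2
10 sides -47.3 41.1 mid -3.1
20 sides -47.1 41.7 mid -2.7
30 sides -46.5 41.5 mid -2.5
40 sides -45.5 42.1 mid -1.7
50 sides -45.9 42.7 mid -1.6
60 sides -45.0 43.3 mid -0.9
y -35 toe -22.2 back 75.1
y -25 toe -32.1 back 75.0
y -15 toe -32.1 back 73.8
y -5 toe -32.9 back 73.8
y 5 toe -32.9 back 73.8
y 15 toe -32.9 back 72.7
y 25 toe -24.7 back 72.7
y 35 toe -15.5 back 71.6
[ 0.61406079 -0.10487979  0.067     ] 98.1
[-0.167  0.081 -0.127  0.038  0.006 -0.053]
yellow ((557.8336181640625, -70.8956298828125), (12.678999900817871, 84.37494659423828), 12.057077407836914)
yellow ((661.2630004882812, -52.37355422973633), (15.92629337310791, 84.41416931152344), 8.569525718688965)
```

View pics/w12.png

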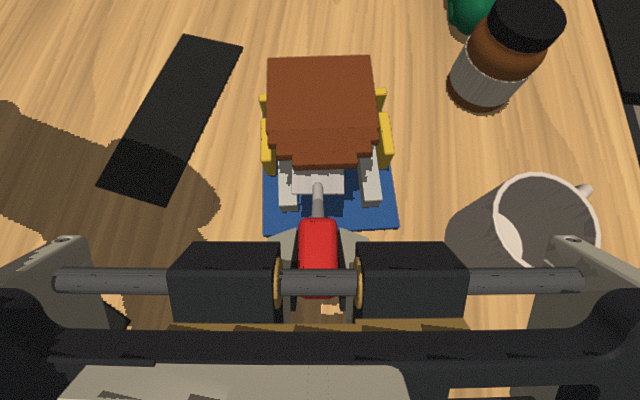

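View: sole sits flat over the jig, blade in line with the channel and rails visible either side. The jig's rear base edge runs (265,233) to (398,226), and the mug stands clear on the right. Checking that edge against the jig frame, then aligning.

Run:
```python
from snap import *
d=load("w12");a=np.radians(JY);X=np.c_[[np.cos(a),np.sin(a)],[-np.sin(a),np.cos(a)]]
h=cv2.cvtColor(d["pixels"],cv2.COLOR_RGB2HSV);m=((h[...,0]>95)&(h[...,0]<125)&(h[...,1]>100)).astype(np.uint8);m[:170]=0;m[250:]=0;m[:,:240]=0;m[:,420:]=0
b=np.array([(u,np.nonzero(m[:,u])[0].max()+.5) for u in list(range(266,275))+list(range(362,396,4)) if m[:,u].any()])
P=(plane(d,b,.008,d)[:,:2]-SEAT)@X*1000;f=np.polyfit(P[:,1],P[:,0],1);print("rear edge x",np.polyval(f,0),"slope deg",np.degrees(np.arctan(f[0])))
for v in(200,210,220):
    u=np.nonzero(m[v])[0];print("base sides",((plane(d,[(u.min()-.5,v),(u.max()+.5,v)],.008,d)[:,:2]-SEAT)@X*1000).round(1).tolist())
```

```text
rear edge x -63.22913094850477 slope deg 0.267594444572615
base sides [[-28.4, 62.7], [-36.5, -63.1]]
base sides [[-38.4, 62.7], [-46.5, -63.5]]
base sides [[-48.1, 62.8], [-56.2, -63.9]]
```

Request:
carry_out([
  [0,-0.167,0.081,-0.127,0.038,0.006,-0.053],
  [0,-0.167,0.081,-0.127,0.038,0.006,-0.053],
  [0,-0.167,0.081,-0.127,0.038,0.006,-0.053],
  [0,-0.167,0.081,-0.127,0.038,0.006,-0.053],
  [0,0,0,0,0,0,0],
])

```text
clock: 18.55
position: [0.6274, -0.1978, 0.1076]
ee_rot: [-1.712, -1.973, -0.556]
force: [-0.5, 0.3, -2.6]
width: 0.216
gripper_force: 55.0
```

Run:
```python
from snap import *
d=snap("w13")
B,y=seatblade(.0187,-.0026,2.2,.035);T,R=bladetool(B,y);print(B,y);print(cmdrows(d["position"],d["ee_rot"],T,R,6))
```

```text
18.55 (array([ 0.61420474, -0.10495508,  0.0671119 ]), np.float64(98.11562428252968), np.float64(-0.00950236249413556), np.float64(-0.020102026333163023)) [-0.5  0.3 -2.6] [ 0.28  0.88  0.41  1.33 -0.75  1.53  1.01] 54.999316334724426
[ 0.61406079 -0.10487979  0.035     ] 98.1
[-0.125 -0.001  0.174  0.     0.     0.001]
```

Request:
carry_out([
  [0,-0.125,0,0.174,0,0,0],
  [0,-0.125,0,0.174,0,0,0],
  [0,-0.125,0,0.174,0,0,0],
  [0,-0.125,0,0.174,0,0,0],
  [0,-0.125,0,0.174,0,0,0],
  [0,-0.08,0,0.11,0,0,0],
  [0,0,0,0,0,0,0],
])

```text
clock: 19.3
position: [0.6269, -0.1965, 0.0769]
ee_rot: [-1.711, -1.972, -0.556]
force: [-0.2, 0.6, -2.3]
width: 0.212
gripper_force: 55.0
```

Run:
```python
from snap import *
d=snap("w14");report(d)
B,y=seatblade(.0187,-.0026,2.2,.014);T,R=bladetool(B,y);print(cmdrows(d["position"],d["ee_rot"],T,R,10))
```

```text
19.3 (array([ 0.61358665, -0.10352899,  0.03662251]), np.float64(98.12722613690832), np.float64(0.06641961262075925), np.float64(0.027312784012038717)) [-0.2  0.6 -2.3] [ 0.28  0.91  0.4   1.35 -0.76  1.49  1.04] 54.9993896484375
rect [20.4 -2.6] [106.4  88.9] 2.5 row min 55
0 sides -46.8 40.5 mid -3.1
10 sides -47.3 41.1 mid -3.1
20 sides -47.1 41.7 mid -2.7
30 sides -46.5 42.3 mid -2.1
40 sides -46.1 42.1 mid -2.0
50 sides -45.9 42.7 mid -1.6
60 sides -45.1 43.3 mid -0.9
y -35 toe -22.2 back 75.1
y -25 toe -31.2 back 73.9
y -15 toe -32.1 back 73.8
y -5 toe -32.9 back 73.8
y 5 toe -32.9 back 72.7
y 15 toe -32.9 back 72.7
y 25 toe -25.6 back 71.6
y 35 toe -15.5 back 71.6
[-0.057  0.001  0.07  -0.001 -0.001  0.   ]
```

Request:
carry_out([
  [0,-0.06,0,0.07,0,0,0],
  [0,-0.06,0,0.07,0,0,0],
  [0,-0.06,0,0.07,0,0,0],
  [0,-0.057,0,0.07,0,0,0],
  [0,-0.057,0,0.07,0,0,0],
  [0,-0.057,0,0.07,0,0,0],
])

```text
clock: 19.95
position: [0.6273, -0.1975, 0.0639]
ee_rot: [-1.711, -1.973, -0.557]
force: [0.6, 0.6, -1.3]
width: 0.212
gripper_force: 55.0
```

Request:
carry_out([
  [0,-0.052,0,0.072,0,0,0],
  [0,-0.052,0,0.072,0,0,0],
  [0,-0.052,0,0.072,0,0,0],
  [0,-0.052,0,0.072,0,0,0],
  [0,0,0,0,0,0,0],
])

```text
clock: 20.45
position: [0.6271, -0.1974, 0.0547]
ee_rot: [-1.711, -1.972, -0.557]
force: [0.7, -0.3, -1.0]
width: 0.216
gripper_force: 55.0
```

```bash
cat >> snap.py <<'E'
def jigsole(d):
    a=np.radians(JY);X=np.c_[[np.cos(a),np.sin(a)],[-np.sin(a),np.cos(a)]]
    h=cv2.cvtColor(d["pixels"],cv2.COLOR_RGB2HSV);C=cloud(d,d)
    m=(h[...,0]<14)&(h[...,1]>120)&(h[...,2]>35)&(abs(C[...,2]-.038)<.02)&(np.linalg.norm(C[...,:2]-SEAT,axis=2)<.09)
    m=cv2.morphologyEx(m.astype(np.uint8),cv2.MORPH_CLOSE,np.ones((5,5)));c=max(cv2.findContours(m,0,1)[0],key=cv2.contourArea)
    P=(plane(d,c[:,0],.036,d)[:,:2]-SEAT)@X*1000
    e=np.array([[y,P[abs(P[:,1]-y)<3,0].max()] for y in range(-35,36,5)]);f=np.polyfit(e[:,0],e[:,1],1)
    print("back edge x",f[1].round(1),"yaw deg",-np.degrees(np.arctan(f[0])).round(2));
    for x in(5,15,30,45): y=P[abs(P[:,0]-x)<3,1];print(x,y.min().round(1),y.max().round(1))
    Q=C[m>0];L=(Q[:,:2]-SEAT)@X;k=L[:,0]>-.01;k&=abs(Q[:,2]-.036)<.01;print("top z",np.median(Q[k,2]),np.linalg.lstsq(np.c_[L[k],np.ones(k.sum())],Q[k,2],rcond=None)[0].round(4))
E
python3 - <<'E'
from snap import *
d=snap("w15");jigsole(d)
B,y=seatblade(.0187,-.0026,2.2,.0145);T,R=bladetool(B,y)
B2,y=seatblade(.0187,-.0026,2.2,.0145,back=.13);T2,R=bladetool(B2,y)
print(cmdrows(d["position"],d["ee_rot"],T,R,3),cmdrows(T,R,T2,R,12))
E
```

```text
20.45 (array([ 0.61381401, -0.10448657,  0.01437407]), np.float64(98.12804149870668), np.float64(0.05547380583159622), np.float64(0.008309974789714826)) [ 0.7 -0.3 -1. ] [ 0.28  0.93  0.4   1.35 -0.77  1.46  1.06] 54.999749064445496
back edge x 55.9 yaw deg 0.29
5 -44.4 44.1
15 -44.3 44.3
30 -43.8 44.0
45 -44.1 44.3
top z 0.035408983465224156 [ 0.0006 -0.0007  0.0354]
[-0.002  0.002 -0.005 -0.001 -0.003  0.001] [-0.351 -0.    -0.255  0.     0.     0.   ]
```

Sole is seated: back edge at 55.9 mm, yaw 0.3°, centred and flat. Draw the blade out backwards.

Request:
carry_out([
  [0,-0.15,0,-0.109,0,0,0],
  [0,-0.351,0,-0.255,0,0,0],
  [0,-0.351,0,-0.255,0,0,0],
  [0,-0.351,0,-0.255,0,0,0],
  [0,-0.351,0,-0.255,0,0,0],
  [0,-0.351,0,-0.255,0,0,0],
  [0,-0.351,0,-0.255,0,0,0],
  [0,-0.351,0,-0.255,0,0,0],
])

```text
clock: 21.3
position: [0.6387, -0.2783, 0.0549]
ee_rot: [-1.711, -1.973, -0.557]
force: [0.1, 0.8, -0.8]
width: 0.213
gripper_force: 55.0
```

Request:
carry_out([
  [0,-0.351,0,-0.255,0,0,0],
  [0,-0.351,0,-0.255,0,0,0],
  [0,-0.351,0,-0.255,0,0,0],
  [0,-0.351,0,-0.255,0,0,0],
  [0,-0.351,0,-0.255,0,0,0],
  [0,-0.351,0,-0.255,0,0,0],
  [0,0,0,0,0,0,0],
])

```text
clock: 22.0
position: [0.6472, -0.3439, 0.0544]
ee_rot: [-1.713, -1.972, -0.556]
force: [-0.5, -0.9, -0.8]
width: 0.216
gripper_force: 55.0
```

Run:
```python
from snap import *
d=snap("w16");jigsole(d)
R=Ro.from_rotvec(d["ee_rot"]);p=d["position"]
M=np.array([.442,-.0315]);f=np.array([np.cos(np.radians(80.3)),np.sin(np.radians(80.3))])
B=bladepose(d)[0]
up,Ru=bladetool(B+[0,0,.09],98.1);print("up",cmdrows(p,R,up,Ru,5))
o=M+.04*f;T,R2=bladetool(np.r_[o,.06],80.3);print("mat tgt",o);print("over",cmdrows(up,Ru,T,R2,16))
T3,_=bladetool(np.r_[o,.009],80.3);print("down",cmdrows(T,R2,T3,R2,6))
```

```text
22.0 (array([ 0.6340402 , -0.25096665,  0.01391076]), np.float64(98.03622596245319), np.float64(-0.024829073721166828), np.float64(0.03718521225434957)) [-0.5 -0.9 -0.8] [ 0.46  1.1   0.42  0.96 -0.75  1.69  1.04] 54.99956488609314
back edge x -39.4 yaw deg -2.17Traceback (most recent call last):
  File "<stdin>", line 2, in <module>
  File "snap.py", line 19, in jigsole
    for x in(5,15,30,45): y=P[abs(P[:,0]-x)<3,1];print(x,y.min().round(1),y.max().round(1))
                                                         ~~~~~^^
    return umr_minimum(a, axis, None, out, keepdims, initial, where)
ValueError: zero-size array to reduction operation minimum which has no identity
```

Run:
```python
from snap import *
d=load("w16")
R=Ro.from_rotvec(d["ee_rot"]);p=d["position"]
M=np.array([.442,-.0315]);f=np.array([np.cos(np.radians(80.3)),np.sin(np.radians(80.3))])
B=bladepose(d)[0]
up,Ru=bladetool(B+[0,0,.09],98.1);print("up",cmdrows(p,R,up,Ru,5))
o=M+.04*f;T,R2=bladetool(np.r_[o,.06],80.3);print("mat tgt",o);print("over",cmdrows(up,Ru,T,R2,18))
e=load("top");h=cv2.cvtColor(arm.get_image("top")["pixels"],cv2.COLOR_RGB2HSV)
m=((h[...,0]<14)&(h[...,1]>120)&(h[...,2]>35)).astype(np.uint8);a=np.radians(JY)
m[:160]=0;m[215:]=0;m[:,:312]=0;m[:,370:]=0;c=max(cv2.findContours(m,0,1)[0],key=cv2.contourArea)
print(cv2.minAreaRect((plane(e,c[:,0],.036)[:,:2]*1000).astype(np.float32)))
```

```text
up [ 0.423  0.    -0.582  0.     0.001 -0.003]
mat tgt [0.44873958 0.00792814]
over [ 0.409 -0.481  0.417 -0.101 -0.     0.14 ]
((610.144287109375, -83.32654571533203), (88.62712860107422, 107.44646453857422), 11.752904891967773)
```

Request:
carry_out([
  [0,0.423,0,-0.582,0,0,0],
  [0,0.423,0,-0.582,0,0,0],
  [0,0.423,0,-0.582,0,0,0],
  [0,0.423,0,-0.582,0,0,0],
  [0,0.423,0,-0.582,0,0,0],
])

```text
clock: 22.6
position: [0.6481, -0.3418, 0.1475]
ee_rot: [-1.711, -1.974, -0.557]
force: [0.4, 0.0, -2.0]
width: 0.215
gripper_force: 55.0
```

Request:
carry_out([
  [0,0.409,-0.481,0.417,-0.101,0,0.14],
  [0,0.409,-0.481,0.417,-0.101,0,0.14],
  [0,0.409,-0.481,0.417,-0.101,0,0.14],
  [0,0.409,-0.481,0.417,-0.101,0,0.14],
  [0,0.409,-0.481,0.417,-0.101,0,0.14],
  [0,0.409,-0.481,0.417,-0.101,0,0.14],
])

```text
clock: 23.2
position: [0.5673, -0.2625, 0.1317]
ee_rot: [-1.822, -1.892, -0.593]
force: [0.1, -0.4, -1.0]
width: 0.213
gripper_force: 55.0
```

Request:
carry_out([
  [0,0.409,-0.481,0.417,-0.101,0,0.14],
  [0,0.409,-0.481,0.417,-0.101,0,0.14],
  [0,0.409,-0.481,0.417,-0.101,0,0.14],
  [0,0.409,-0.481,0.417,-0.101,0,0.14],
  [0,0.409,-0.481,0.417,-0.101,0,0.14],
  [0,0.409,-0.481,0.417,-0.101,0,0.14],
])

```text
clock: 23.8
position: [0.4959, -0.1758, 0.1171]
ee_rot: [-1.929, -1.806, -0.628]
force: [0.4, 0.4, -1.5]
width: 0.217
gripper_force: 55.0
```

Request:
carry_out([
  [0,0.409,-0.481,0.417,-0.101,0,0.14],
  [0,0.409,-0.481,0.417,-0.101,0,0.14],
  [0,0.409,-0.481,0.417,-0.101,0,0.14],
  [0,0.409,-0.481,0.417,-0.101,0,0.14],
  [0,0.409,-0.481,0.417,-0.101,0,0.14],
  [0,0.409,-0.481,0.417,-0.101,0,0.14],
  [0,0,0,0,0,0,0],
  [0,0,0,0,0,0,0],
])

```text
clock: 24.6
position: [0.4342, -0.0827, 0.1025]
ee_rot: [-2.032, -1.716, -0.662]
force: [0.4, -0.3, -1.5]
width: 0.212
gripper_force: 55.0
```

Run:
```python
from snap import *
d=snap("w17")
M=np.array([.442,-.0315]);f=np.array([np.cos(np.radians(80.3)),np.sin(np.radians(80.3))]);o=M+.04*f
T,R2=bladetool(np.r_[o,.008],80.3);print("down",cmdrows(d["position"],d["ee_rot"],T,R2,6))
```

```text
24.6 (array([0.45003258, 0.00977868, 0.06210908]), np.float64(80.33283237446433), np.float64(0.03767667796132568), np.float64(-0.05663700587664206)) [ 0.4 -0.3 -1.5] [ 0.22  0.52  0.43  2.11 -0.89  1.1   1.1 ] 54.999677538871765
down [-0.223 -0.007  0.284  0.001 -0.001  0.002]
```

Down to ~4 mm above the mat, then feel for contact.

Request:
carry_out([
  [0,-0.223,-0.007,0.284,0,0,0],
  [0,-0.223,-0.007,0.284,0,0,0],
  [0,-0.223,-0.007,0.284,0,0,0],
  [0,-0.223,-0.007,0.284,0,0,0],
  [0,-0.223,-0.007,0.284,0,0,0],
  [0,-0.223,-0.007,0.284,0,0,0],
  [0,0,0,0,0,0,0],
])

```text
clock: 25.35
position: [0.4315, -0.0841, 0.0461]
ee_rot: [-2.032, -1.713, -0.658]
force: [-1.2, -0.3, -1.1]
width: 0.213
gripper_force: 55.0
```

Request:
carry_out([
  [0,-0.028,0,0.039,0,0,0],
  [0,-0.028,0,0.039,0,0,0],
  [0,0,0,0,0,0,0],
])

```text
clock: 25.65
position: [0.4322, -0.0843, 0.0452]
ee_rot: [-2.032, -1.715, -0.66]
force: [-0.3, -0.6, -1.0]
width: 0.215
gripper_force: 55.0
```

Run:
```python
from snap import *
s=arm.observe();print(s["clock"],bladepose(s),s["force"])
```

```text
25.65 (array([0.44799337, 0.0081919 , 0.00476567]), np.float64(80.32427526259879), np.float64(0.026573738373248553), np.float64(0.02540413048568482)) [-0.33469674 -0.5556905  -1.02152919]
```

Request:
carry_out([
  [0,-0.02,0,0.027,0,0,0],
  [0,0,0,0,0,0,0],
  [0.8,0,0,0,0,0,0],
  [0.8,0,0,0,0,0,0],
  [0.8,0,0,0,0,0,0],
  [0.8,0,0,0,0,0,0],
  [0.8,0,0,0,0,0,0],
  [0.8,0,0,0,0,0,0],
])

```text
clock: 26.45
position: [0.4321, -0.0843, 0.0441]
ee_rot: [-2.032, -1.714, -0.66]
force: [-0.3, 0.3, -1.2]
width: 0.688
gripper_force: 0.0
```

Request:
carry_out([
  [0.8,0,0,0,0,0,0],
  [0.8,0,0,-0.3,0,0,0],
  [0.8,0,0,-0.5,0,0,0],
  [0.8,0,0,-0.7,0,0,0],
  [0.8,0,0,-0.7,0,0,0],
  [0.8,0,0,-0.7,0,0,0],
  [0.8,0,0,-0.7,0,0,0],
  [0.8,0,0,-0.7,0,0,0],
])

```text
clock: 27.25
position: [0.4212, -0.1479, 0.1325]
ee_rot: [-2.033, -1.714, -0.66]
force: [-0.6, -0.3, -0.5]
width: 0.802
gripper_force: 0.0
```

Request:
carry_out([
  [0.8,0,0,-0.7,0,0,0],
  [0.8,0,0,-0.7,0,0,0],
  [0.8,0,0,0,0,0,0],
])

```text
clock: 27.55
position: [0.4184, -0.1696, 0.1613]
ee_rot: [-2.037, -1.716, -0.661]
force: [-0.2, -0.4, -0.7]
width: 0.8
gripper_force: 0.0
```

Run:
```python
from snap import *
d=snap("w18");h=cv2.cvtColor(d["pixels"],cv2.COLOR_RGB2HSV);C=cloud(d,d)
b=(np.abs(C[...,2]-.0065)<.012)&(h[...,1]<60)&(h[...,2]>90)&(np.linalg.norm(C[...,:2]-[.45,.01],axis=2)<.08)
c=max(cv2.findContours(b.astype(np.uint8),0,2)[0],key=cv2.contourArea)
print("blade",cv2.minAreaRect((plane(d,c[:,0],.0065,d)[:,:2]*1000).astype(np.float32)),np.median(C[b][:,2]))
L=C[b];L=L[abs(L[:,2]-.006)<.005];print("tilt",np.linalg.lstsq(np.c_[L[:,:2]-[.45,.01],np.ones(len(L))],L[:,2],rcond=None)[0].round(4))
try: jigsole(d)
except Exception as e: print(e)
h=cv2.cvtColor(arm.get_image("top")["pixels"],cv2.COLOR_RGB2HSV);e=load("top")
m=((h[...,0]<14)&(h[...,1]>120)&(h[...,2]>35)).astype(np.uint8);m[:160]=0;m[215:]=0;m[:,:312]=0;m[:,370:]=0;c=max(cv2.findContours(m,0,1)[0],key=cv2.contourArea)
print("top sole",cv2.minAreaRect((plane(e,c[:,0],.036)[:,:2]*1000).astype(np.float32)))
```

```text
27.55 (array([ 0.43446252, -0.07727617,  0.1206538 ]), np.float64(80.17667832627336), np.float64(-0.12374729152505191), np.float64(-0.12653896139465876)) [-0.2 -0.4 -0.7] [ 0.32  0.49  0.51  1.96 -0.75  1.29  1.08] 0.0
blade ((447.58099365234375, 7.535495758056641), (102.3515625, 39.66417694091797), 80.42497253417969) 0.0059879703381916505
tilt [-0.0001 -0.006   0.0059]
back edge x 56.7 yaw deg 0.37
5 -43.6 45.5
15 -43.7 45.7
30 -43.4 45.7
45 -43.1 47.7
top z 0.03549088851564025 [ 0.0011 -0.0033  0.0355]
top sole ((610.144287109375, -83.32654571533203), (88.62712860107422, 107.44646453857422), 11.752904891967773)
```

All good: sole seated, spatula flat on the mat, hand clear.

```bash
python3 -c "
from cell import arm
print(arm.sign_off())"
```

```text
the job is handed in; nothing more can be done
None
```

I handed the job in at 27.6 s; the sign-off gave no verdict, but the last camera check showed the sole flat and square in the jig (back edge about 2 mm from the end stop), the spatula flat on the mat and the hand clear.

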